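Lay out the microscope service kit

ROBOT

A 6-joint arm with a two-finger parallel gripper is mounted at the origin on the work surface. World frame = base frame: x ahead of the robot, y to its left, z up, the work surface at z = 0. Lengths are in m, angles in degrees, forces in N, time in s.
With the tool pointing down it reaches from about 0.4 to 0.825 m from the base axis. Payload 7 kg.
Tool frame: the origin (TCP) lies between the finger pads; the fingertips stand ctrl.nose_length ahead of it and the grasp point (between the pads) lies 2 mm behind it (ctrl.nose_length is the distance from the TCP to the fingertips, in m); z points along the fingers, y is the line along which they close (so a half turn about z gives the same grasp; the last joint's range is limited). The gripper opens to 88 mm and grips with 3 to 60 N. Pads are 19 mm wide; open, the fingers measure 130 mm over their backs; the gripper's body (78 mm by 193 mm) begins 47 mm behind the grasp point.
Start: joints at [82.97, 20.546, 0.682, 0, -70.136, -16.507], TCP at [0.27, 0.619, 0.244] pointing down, gripper open.
Joint ranges: [-176.03, 176.03], [-82.01, 121.73], [-58.28, 71.71], [-173.87, 95.51], [-174.79, -0.11], [-173.66, 173.66]. Speed limits (degrees/s): [136.94, 136.94, 172.46, 180, 180, 180].

INTERFACE

Orientations are given as [roll, pitch, yaw] about the fixed x, y, z axes, in that order (R = Rz(yaw) Ry(pitch) Rx(roll)).
In Python, from plant import ctrl gives the robot as it stands.
- The arm moves only by the tool apply_moves, never from a script. Its argument "commands" is a list of rows, each a list of 3 entries, a list of its own where there are three numbers: the shift along the world's x, y, z in cm, then the turn about the world's z in rad, then the closure, from 0 (fully open) to 1 (shut). In form: [[[x, y, z], turn, jaw], ...]. A call has 1 to 20 rows; each row is the pose to reach, as a shift and turn from the pose commanded when the call began; what a row does not reach only later rows make up. A row lasts 1/12 s, in which the tool goes at most 41.7 mm and 7.16 degrees, less where a joint would pass 70% of its speed; a pose out of reach is approached as far as the arm can. A call with a gripper value outside its range is refused whole. The fingers move at their own pace and stop on an object; the grip force is fixed at half the most. Time passes only in rows, so rows that repeat a pose let the fingers close. It gives the time, the measured TCP pose, the force, the opening and the grip force at its end, in the units of the state.
- ctrl.get_obs(): the state, without advancing time (a new reading comes with each control period).
- ctrl.snapshot(name): name is "scene" or "top" or "wrist"; returns a dict with "img" (400x640x3 uint8, red, green, blue), "fx", "fy", "cx", "cy" (pixels), "T" (4x4, takes a point from camera to world coordinates). Camera axes: x right, y up, looking along -z (the intrinsics and any distortion apply to the point x, -y, -z); pixel columns grow to the right and rows downward; lengths in m; the calibration is good to about 2 mm. A picture is of the moment at which its call begins. There is no depth.
- ctrl.close_job(): hands the job in; it is judged then, once.
Trained networks look in a picture, given as the dict that the camera call returned (one of the last four; its "shot" number tells which), for a name from the list of things; names that differ only in an ending like _2 or _b are one class to them, and where a whole thing is asked for, a point or a joint stands for the part that bears it (a point fixed in the world has none). Each returns a list of dicts, best first, with "score" (0 to 1); they miss things now and then, are a little off and sometimes report something else, mostly with a low value. They report only what shows in the picture. A call takes as long as a camera call. They do not tell look-alikes from the thing itself.
- ctrl.search_frame(picture, target): "at" ([column, row] in pixels, amid what is visible of it).
- ctrl.spot_point(picture, target): "at" ([column, row] in pixels: a listed point, or the origin of a listed thing).
The state is a dict: "clock": time; "joint_pos": joint angles; "qvel": joint speeds; "tau": joint torques, N m; "tool_pos": TCP position; "orientation": TCP orientation; "force": force on the tool from outside, world axes, zero at the start; "moment": the same for the moment, N m; "opening": finger opening in m; "gripper_force": force on a finger pad.
Only numpy, scipy, OpenCV 4.12 (cv2) and the standard library are available. Lean on these libraries where they do the work, as an engineer would, in place of code of your own. Each camera call takes 0.05 s, during which the arm holds its last target. There are 200 camera calls.

TASK

Get the kit ready for servicing the microscope. First take every case and box out of the blue bin into the grey tray to uncover the spanner, next lift the spanner out and lay it flat and wholly on the green mat, and last pick the clear cup up by its handle, pour all the rubber feet out of it into the white dish and stand the empty cup upright on the middle of its yellow coaster. Leave the wash bottle and the amber jar where they are.

Things in the scene. Friction and masses are not known exactly. Their poses are not given: they have to be found in the camera images.
- bin: fixed blue parts bin, outside 170 mm (its x) by 270 mm (its y) by 55 mm high, walls and floor 5 mm thick, open at the top; origin at the centre of its underside, on the bench. The spanner lies flat on its floor, roughly along the bin's y; the cases lie over it, two across it and the others each on top of one of those
- tray: fixed shallow grey tray, outside 240 x 240 x 20 mm high, walls and floor 5 mm thick; origin at the centre of its underside, on the bench
- mat: fixed flat green service mat with a black edge, 130 mm (its x) by 210 mm (its y), 3 mm thick, lying on the bench; origin at the centre of its underside
- dish_floor (a point): centre of the inner floor (5 mm above the bench) of the fixed round white dish: 50 mm high, outside radius 60 mm at the foot and 75 mm at the rim, wall 4 mm
- coaster: fixed round yellow coaster, radius 52 mm, 4 mm thick, on the bench; origin at the centre of its underside. The cup starts on it
- spanner_c (a point): centre (half-way up) of the steel spanner: 150 mm long (its x), 10 mm thick (its z), a straight bar 18 mm wide (its y) in the middle 70 mm, heads up to 38 mm wide; 0.14 kg, its balance point near the centre
- spanner_jaw (a point): tip of the spanner's open jaw end, 75 mm from its centre along +x, at half thickness
- spanner_ring (a point): tip of the spanner's ring end, 75 mm from its centre along -x, at half thickness
- slide_box_c (a point): centre (half-way up) of the white slide box, a closed box 70 x 44 x 30 mm (its x, y, z), x along its length, z out of its lid
- filter_case_c (a point): centre (half-way up) of the brown wooden filter case, a closed box 70 x 44 x 30 mm (its x, y, z), x along its length, z out of its lid
- lens_case_c (a point): centre (half-way up) of the black lens case with grey lid, not always present, a closed box 70 x 32 x 32 mm (its x, y, z), x along its length, z out of its lid
- lamp_case_c (a point): centre (half-way up) of the orange lamp case with yellow lid, not always present, a closed box 70 x 32 x 32 mm (its x, y, z), x along its length, z out of its lid
- cup_c (a point): a point on the axis of the clear cup, 23 mm above its underside, z along the axis out of its mouth. The cup is 46 mm high, outside radius 30 mm at the foot and 52 mm at the rim, wall 3 mm, 0.12 kg empty; a red handle sticks out level from it along its +y
- cup_handle (a point): where to grip the cup's handle: on the middle line of the handle, 90 mm from the cup's axis along the cup's +y, 30 mm above the cup's underside. The handle is an eight-sided bar, 16 mm thick, running along y from the cup to 118 mm from the cup's axis. Axes as cup_c
- foot0_c (a point): centre of one black or dark grey rubber instrument foot, a short cylinder 18 mm across and 14 mm high (axis its z), 12 g; 5 to 8 of them start in the cup, the others are absent
- foot1_c (a point): centre of one black or dark grey rubber instrument foot, a short cylinder 18 mm across and 14 mm high (axis its z), 12 g; 5 to 8 of them start in the cup, the others are absent
- foot2_c (a point): centre of one black or dark grey rubber instrument foot, a short cylinder 18 mm across and 14 mm high (axis its z), 12 g; 5 to 8 of them start in the cup, the others are absent
- foot3_c (a point): centre of one black or dark grey rubber instrument foot, a short cylinder 18 mm across and 14 mm high (axis its z), 12 g; 5 to 8 of them start in the cup, the others are absent
- foot4_c (a point): centre of one black or dark grey rubber instrument foot, a short cylinder 18 mm across and 14 mm high (axis its z), 12 g; 5 to 8 of them start in the cup, the others are absent
- foot5_c (a point): centre of one black or dark grey rubber instrument foot, a short cylinder 18 mm across and 14 mm high (axis its z), 12 g; 5 to 8 of them start in the cup, the others are absent
- foot6_c (a point): centre of one black or dark grey rubber instrument foot, a short cylinder 18 mm across and 14 mm high (axis its z), 12 g; 5 to 8 of them start in the cup, the others are absent
- foot7_c (a point): centre of one black or dark grey rubber instrument foot, a short cylinder 18 mm across and 14 mm high (axis its z), 12 g; 5 to 8 of them start in the cup, the others are absent
- wash_bottle_c (a point): bystander: middle of the small white wash bottle with a red cap, radius 28 mm, 90 mm high, standing loose
- oil_jar_c (a point): bystander: middle of the amber jar, radius 25 mm, 70 mm high, standing loose
Things that resemble listed ones, but are neither listed nor needed, are in the scene too. What is shaped like the part that bears slide_box_c but purple is not meant.

How it is judged (in metres and radians):
On the way, in this order (a step that is already met when the one before it is completed fails the run):
1. every case and box that is present is in the grey tray (x of slide_box_c in the frame of tray between -0.115 and 0.115 m and y of slide_box_c in the frame of tray between -0.115 and 0.115 m and height (world z) of each of slide_box_c, filter_case_c, lens_case_c, lamp_case_c below 0.07 m and x of filter_case_c in the frame of tray between -0.115 and 0.115 m and y of filter_case_c in the frame of tray between -0.115 and 0.115 m and x of lens_case_c in the frame of tray between -0.115 and 0.115 m and y of lens_case_c in the frame of tray between -0.115 and 0.115 m and x of lamp_case_c in the frame of tray between -0.115 and 0.115 m and y of lamp_case_c in the frame of tray between -0.115 and 0.115 m), for 0.2 s.
2. the spanner lies wholly on the green mat (x of spanner_jaw in the frame of mat between -0.068 and 0.068 m and y of spanner_jaw in the frame of mat between -0.108 and 0.108 m and height (world z) of each of spanner_jaw, spanner_ring below 0.016 m and x of spanner_ring in the frame of mat between -0.068 and 0.068 m and y of spanner_ring in the frame of mat between -0.108 and 0.108 m), for 0.2 s.
3. the cup is tipped over above the dish (angle between cup_c's own z axis and vertical above 1 rad and horizontal distance between cup_c and dish_floor below 0.13 m and height (world z) of cup_c above 0.06 m), for 0.1 s.
At the end, for the whole second after the job is handed in: Cases inside the tray walls, centres below 70 mm; both spanner ends over the mat (within 68 and 108 mm of its centre) and below 16 mm; every foot in the dish (72 mm of its centre, below 50 mm); cup upright (0.12 rad) on the coaster, within 25 mm of its centre. Absent items do not count (all of step 1 and all of step 2 and horizontal distance between each of foot0_c, foot1_c, foot2_c, foot3_c, foot4_c, foot5_c, foot6_c, foot7_c and dish_floor below 0.072 m and height (world z) of each of foot0_c, foot1_c, foot2_c, foot3_c, foot4_c, foot5_c, foot6_c, foot7_c below 0.05 m and horizontal distance between cup_c and coaster below 0.025 m and angle between cup_c's own z axis and vertical below 0.12 rad and height (world z) of cup_c below 0.035 m); the robot touches nothing.
It fails at once if the wash bottle is moved by more than 30 mm (distance of wash_bottle_c from where it was at the start of the episode above 0.03 m).
It fails at once if the oil jar is moved by more than 30 mm (distance of oil_jar_c from where it was at the start of the episode above 0.03 m).
Of foot4, foot5, foot6, foot7 only 1 to 4 are there at a start; the rules pass over those that are not, and their reading is None.
Of lens_case, lamp_case only 1 to 2 are there at a start; the rules pass over those that are not, and their reading is None.
At some moment in a run one of slide_box, filter_case, lens_case, lamp_case, spanner may be knocked a few centimetres aside while the robot is not near it.
It also fails if it takes over 200 s, if anything falls off the work surface, if the arm or the gripper's body presses on something with over 40 N, if the wrist force passes 120 N, or if a joint passes its speed limit or range.

## Working session

There is one attempt and no reset: what is moved stays moved. The work goes in short steps, Python scripts to look and compute and a tool call to move; the robot and the scene stay as the last step left them, time stands still between calls to the robot, and variables do not carry over. Pictures are saved under pics/ and viewed, at most 14 in all, crops included, and the job is handed in when it is done.

Besides the shell and the picture viewer there is one more tool, called after ">>>" by a JSON object that holds its "op" and its "data", one argument or row to a line. apply_moves: Moves the arm, as the interface text tells. Its arguments: {"type":"object","properties":{"commands":{"type":"array"}},"required":["commands"]}

```bash
ls; mkdir -p pics; cat > h.py <<'E'
import numpy as np, cv2
from plant import ctrl
def snap(n,f=None):
    s=ctrl.snapshot(n)
    if f: cv2.imwrite('pics/'+f,cv2.cvtColor(s['img'],cv2.COLOR_RGB2BGR))
    return s
def w(s,px,z):
    "pixel -> world at height z"
    d=np.array([(px[0]-s['cx'])/s['fx'],-(px[1]-s['cy'])/s['fy'],-1.])
    T=np.array(s['T']); d=T[:3,:3]@d; o=T[:3,3]
    return (o+d*(z-o[2])/d[2])
def p(s,X):
    T=np.array(s['T']); c=T[:3,:3].T@(np.array(X)-T[:3,3]); 
    return [s['cx']-s['fx']*c[0]/c[2], s['cy']+s['fy']*c[1]/c[2]]
E
python3 - <<'E'
from h import *
Z=dict(bin=0,tray=0,mat=0,dish_floor=.005,coaster=0,spanner_c=.01,slide_box_c=.05,filter_case_c=.05,lens_case_c=.06,lamp_case_c=.06,cup_c=.027,cup_handle=.034,wash_bottle_c=.045,oil_jar_c=.035)
for c in ['top','scene']:
    s=snap(c,c+'0.png'); print(c,{k:s[k] for k in s if k not in('img','T')},np.round(s['T'],3).tolist())
    for n,z in Z.items():
        for r in ctrl.spot_point(s,n)[:3]:
            print(n,round(r['score'],2),np.round(r['at']),np.round(w(s,r['at'],z),3))
print(ctrl.nose_length,ctrl.get_obs())
E
```

```text
pics
top {'fx': 466.46242339568954, 'fy': 466.46242339568954, 'cx': 317.31537976678607, 'cy': 202.25883460327688, 'shot': 1} [[0.006, 0.991, -0.137, 0.438], [-1.0, 0.008, 0.011, 0.016], [0.012, 0.137, 0.991, 1.31], [0.0, 0.0, 0.0, 1.0]]
bin 0.98 [312. 208.] [0.602 0.016 0.   ]
tray 0.89 [426. 273.] [ 0.424 -0.301  0.   ]
mat 0.64 [312. 273.] [0.421 0.014 0.   ]
dish_floor 0.89 [198. 262.] [0.448 0.33  0.005]
dish_floor 0.39 [312. 210.] [0.596 0.018 0.005]
spanner_c 0.48 [313. 209.] [0.599 0.014 0.01 ]
slide_box_c 0.88 [365. 144.] [ 0.777 -0.129  0.05 ]
slide_box_c 0.58 [328. 152.] [ 0.753 -0.025  0.05 ]
slide_box_c 0.49 [329. 201.] [ 0.617 -0.03   0.05 ]
filter_case_c 0.71 [294. 208.] [0.596 0.066 0.05 ]
lens_case_c 0.89 [330. 203.] [ 0.61  -0.032  0.06 ]
lamp_case_c 0.8 [298. 206.] [0.601 0.056 0.06 ]
cup_c 0.69 [216. 204.] [0.608 0.283 0.027]
cup_c 0.53 [216. 207.] [0.6   0.284 0.027]
cup_c 0.39 [314. 210.] [0.595 0.012 0.027]
cup_handle 0.91 [181. 200.] [0.617 0.377 0.034]
wash_bottle_c 0.64 [406. 154.] [ 0.751 -0.243  0.045]
oil_jar_c 0.55 [242. 152.] [0.755 0.215 0.035]
scene {'
[... 1052 characters left out ...]
 [0.757 0.209 0.035]
0.017 {'clock': 1.5, 'joint_pos': array([ 8.29685885e+01,  2.05476103e+01,  6.82245407e-01,  5.69188890e-04,
       -7.01338369e+01, -1.65092557e+01]), 'qvel': array([-0.1069455 ,  0.11994599, -0.00186371,  0.10486417, -0.00118509,
        0.00913553]), 'tau': array([ 1.49100546e-03, -5.82379639e+01,  2.93294388e+01,  7.00268939e+00,
        1.25724575e-02, -3.17904721e-05]), 'tool_pos': array([0.26958337, 0.61882492, 0.2435511 ]), 'orientation': array([-1.79999083e+02, -2.86429137e-04, -2.35404738e+01]), 'force': array([-1.26506351, -0.1821286 ,  0.38085509]), 'moment': array([ 0.00775786,  0.02500939, -0.03746324]), 'gripper_force': 0.0, 'opening': 0.08779096066805338}
```

View pics/top0.png

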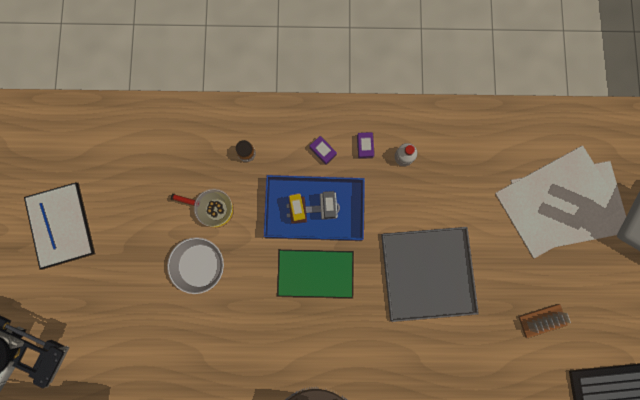

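```bash
python3 - <<'E'
import cv2
a=cv2.imread('pics/top0.png')[150:270,255:375]; b=cv2.imread('pics/scene0.png')[170:320,240:390]
import numpy as np
cv2.imwrite('pics/crop0.png',np.hstack([cv2.resize(a,(400,400),interpolation=3),cv2.resize(b,(400,400),interpolation=3)]))
E
```

```text
(no output)
```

View pics/crop0.png

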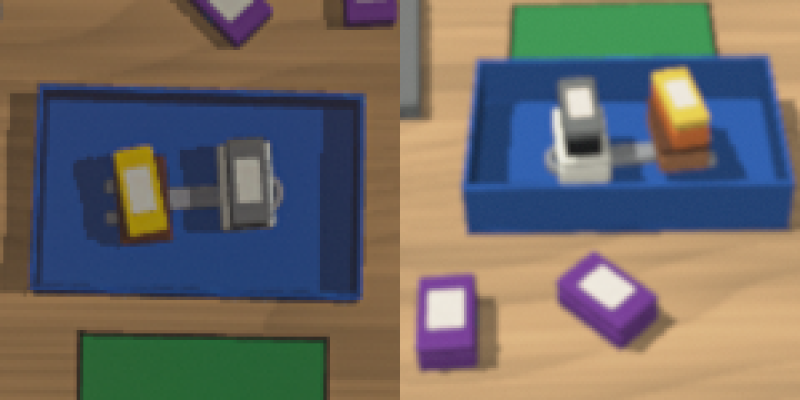

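The top view shows the bin at (314,208), with the grey-lid lens case (330,203) on the white slide box and the yellow-lid lamp case (297,206) on the brown filter case. The spanner runs underneath. The tray is at (428,273), mat (315,273), dish (196,266), cup (214,208) and handle (183,199).

Look-alikes for the slide box are the purple boxes at (365,144) and (323,151). The one I want is the white box in the bin under the lens case, and the crop confirms it.

I'll move above the lens case first.

>>> {"op": "apply_moves", "data": {
  "commands": [
    [[33.9,-64.9,0],0.45,0],
    [[33.9,-64.9,0],0.45,0],
    [[33.9,-64.9,0],0.45,0],
    [[33.9,-64.9,0],0.45,0],
    [[33.9,-64.9,0],0.45,0],
    [[33.9,-64.9,0],0.45,0],
    [[33.9,-64.9,0],0.45,0],
    [[33.9,-64.9,0],0.45,0],
    [[33.9,-64.9,0],0.45,0],
    [[33.9,-64.9,0],0.45,0],
    [[33.9,-64.9,0],0.45,0],
    [[33.9,-64.9,0],0.45,0],
    [[33.9,-64.9,0],0.45,0],
    [[33.9,-64.9,0],0.45,0],
    [[33.9,-64.9,0],0.45,0],
    [[33.9,-64.9,0],0.45,0],
    [[33.9,-64.9,0],0.45,0],
    [[33.9,-64.9,0],0.45,0],
    [[33.9,-64.9,0],0.45,0],
    [[33.9,-64.9,0],0.45,0]
  ]
}}

```text
clock: 3.17
tool_pos: [0.6088, -0.0317, 0.243]
orientation: [180.0, 0.0, 2.1]
force: [0.3, 0.1, 0.3]
opening: 0.0875
gripper_force: 0.0
```

```bash
python3 - <<'E'
from h import *
s=snap('wrist','wrist1.png'); print(np.round(s['T'],3).tolist())
Z=dict(spanner_c=.01,slide_box_c=.03,filter_case_c=.03,lens_case_c=.061,lamp_case_c=.061)
for n,z in Z.items():
    for r in ctrl.spot_point(s,n)[:2]: print(n,round(r['score'],2),np.round(r['at']),np.round(w(s,r['at'],z),3))
o=ctrl.get_obs(); print(o['joint_pos'],o['tool_pos'],o['orientation'])
E
```

```text
[[0.037, 0.961, 0.276, 0.684], [-0.999, 0.035, 0.01, -0.029], [-0.0, -0.276, 0.961, 0.385], [0.0, 0.0, 0.0, 1.0]]
spanner_c 0.73 [279. 181.] [0.601 0.014 0.01 ]
slide_box_c 0.85 [414.  24.] [ 0.782 -0.132  0.03 ]
slide_box_c 0.79 [301.  35.] [ 0.767 -0.011  0.03 ]
filter_case_c 0.73 [244. 185.] [0.599 0.055 0.03 ]
lens_case_c 0.74 [310. 188.] [ 0.605 -0.027  0.061]
lamp_case_c 0.69 [237. 188.] [0.602 0.056 0.061]
lamp_case_c 0.2 [ 64. 187.] [0.597 0.251 0.061]
[ 1.56135431e+01  1.43588051e+01 -8.03260792e+00 -2.93212665e-03
 -6.75732922e+01  7.67240461e+01] [ 0.6083445  -0.02912321  0.24395705] [-1.79989256e+02 -3.37288760e-02  2.33646826e+00]
```

View pics/wrist1.png

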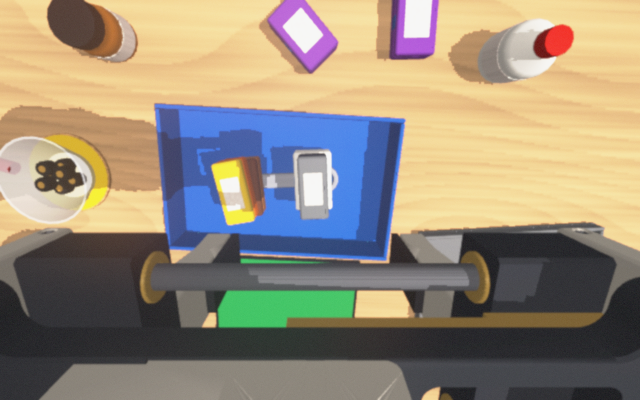

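The wrist view shows lens case (312,185), lamp case (238,188), the spanner bar (280,181) between them, the white slide box under the lens case, and the bin around them. This agrees with the other views. I'll grasp the lens case with the jaw partly closed to clear the lamp case.

>>> {"op": "apply_moves", "data": {
  "commands": [
    [[-0.1,0.1,-8],0,0.32],
    [[-0.1,0.1,-8],0,0.32],
    [[-0.1,0.1,-12],0,0.32],
    [[-0.1,0.1,-12],0,0.32],
    [[-0.1,0.1,-14],0,0.32],
    [[-0.1,0.1,-16],0,0.32],
    [[-0.1,0.1,-18],0,0.32],
    [[-0.1,0.1,-18],0,0.32],
    [[-0.1,0.1,-18],0,1],
    [[-0.1,0.1,-18],0,1],
    [[-0.1,0.1,-18],0,1],
    [[-0.1,0.1,-18],0,1],
    [[-0.1,0.1,-18],0,1],
    [[-0.1,0.1,-18],0,1],
    [[-0.1,0.1,-16],0,1],
    [[-0.1,0.1,-14],0,1],
    [[-0.1,0.1,-11],0,1],
    [[-0.1,0.1,-8],0,1],
    [[-0.1,0.1,-8],0,1]
  ]
}}

```text
clock: 5.05
tool_pos: [0.6108, -0.029, 0.1702]
orientation: [-180.0, -0.5, 2.3]
force: [1.1, 0.1, 0.5]
opening: 0.0324
gripper_force: 29.7
```

>>> {"op": "apply_moves", "data": {
  "commands": [
    [[-13.5,-22.2,0],0.03,1],
    [[-13.5,-22.2,0],0.03,1],
    [[-13.5,-22.2,0],0.03,1],
    [[-13.5,-22.2,0],0.03,1],
    [[-13.5,-22.2,0],0.03,1],
    [[-13.5,-22.2,0],0.03,1],
    [[-13.5,-22.2,-4],0.03,1],
    [[-13.5,-22.2,-8],0.03,1],
    [[-13.5,-22.2,-11],0.03,1],
    [[-13.5,-22.2,-12.5],0.03,1],
    [[-13.5,-22.2,-13.5],0.03,1],
    [[-13.5,-22.2,-13.5],0.03,1],
    [[-13.5,-22.2,-13.5],0.03,0.4],
    [[-13.5,-22.2,-13.5],0.03,0.4],
    [[-13.5,-22.2,-13.5],0.03,0.4],
    [[-13.5,-22.2,-10],0.03,0.4],
    [[-13.5,-22.2,-6],0.03,0.4],
    [[-13.5,-22.2,0],0.03,0.4],
    [[-13.5,-22.2,0],0.03,0.4]
  ]
}}

```text
clock: 6.63
tool_pos: [0.475, -0.2519, 0.1704]
orientation: [179.8, -0.5, 4.0]
force: [1.6, 0.5, 0.6]
opening: 0.0524
gripper_force: 0.0
```

```bash
python3 - <<'E'
from h import *
o=ctrl.get_obs(); print(o['tool_pos'],o['orientation'],o['opening'])
Z=dict(tray=0,mat=0,bin=0,spanner_c=.01,slide_box_c=.03,filter_case_c=.03,lens_case_c=.021,lamp_case_c=.061)
for c in ['top','scene']:
    s=snap(c,c+'1.png')
    for n,z in Z.items():
        for r in ctrl.spot_point(s,n)[:3]: print(n,round(r['score'],2),np.round(r['at']),np.round(w(s,r['at'],z),3))
E
```

```text
[ 0.47501575 -0.25190404  0.17038352] [179.82080653  -0.47353583   4.03644016] 0.05238381718084298
tray 0.91 [428. 272.] [ 0.427 -0.307  0.   ]
mat 0.85 [312. 272.] [0.423 0.015 0.   ]
bin 0.98 [315. 208.] [0.604 0.009 0.   ]
bin 0.73 [184. 202.] [0.616 0.38  0.   ]
bin 0.7 [404. 155.] [ 0.76  -0.248  0.   ]
spanner_c 0.6 [312. 208.] [0.601 0.018 0.01 ]
spanner_c 0.17 [330. 204.] [ 0.613 -0.032  0.01 ]
slide_box_c 0.98 [323. 151.] [ 0.761 -0.014  0.03 ]
slide_box_c 0.83 [364. 146.] [ 0.778 -0.128  0.03 ]
slide_box_c 0.72 [328. 206.] [ 0.605 -0.026  0.03 ]
filter_case_c 0.43 [296. 211.] [0.59  0.061 0.03 ]
lamp_case_c 0.53 [297. 208.] [0.596 0.057 0.061]
lamp_case_c 0.33 [311. 209.] [0.592 0.019 0.061]
tray 0.88 [199. 190.] [ 0.43  -0.316  0.   ]
tray 0.58 [345. 221.] [0.57  0.062 0.   ]
mat 0.58 [318. 184.] [0.417 0.003 0.   ]
mat 0.57 [483. 223.] [0.591 0.396 0.   ]
bin 0.92 [324. 228.] [0.593 0.011 0.   ]
bin 0.68 [442. 219.] [0.572 0.301 0.   ]
bin 0.47 [295. 229.] [ 0.591 -0.06   0.   ]
spanner_c 0.59 [329. 227.] [0.599 0.022 0.01 ]
slide_box_c 0.87 [309. 226.] [ 0.614 -0.027  0.03 ]
slide_box_c 0.81 [255. 290.] [ 0.798 -0.137  0.03 ]
slide_box_c 0.7 [318. 284.] [ 0.788 -0.011  0.03 ]
filter_case_c 0.77 [344. 219.] [0.593 0.057 0.03 ]
filter_case_c 0.15 [481. 224.] [0.624 0.374 0.03 ]
lens_case_c 0.82 [222. 194.] [ 0.473 -0.247  0.021]
lamp_case_c 0.57 [345. 214.] [0.611 0.056 0.061]
```

>>> {"op": "apply_moves", "data": {
  "commands": [
    [[12.7,30.7,0],0.035,0.32],
    [[12.7,30.7,0],0.035,0.32],
    [[12.7,30.7,0],0.035,0.32],
    [[12.7,30.7,0],0.035,0.32],
    [[12.7,30.7,0],0.035,0.32],
    [[12.7,30.7,0],0.035,0.32],
    [[12.7,30.7,0],0.035,0.32],
    [[12.7,30.7,0],0.035,0.32],
    [[12.7,30.7,0],0.035,0.32],
    [[12.7,30.7,0],0.035,0.32],
    [[12.7,30.7,0],0.035,0.32]
  ]
}}

```text
clock: 8.45
tool_pos: [0.5992, 0.056, 0.1631]
orientation: [180.0, 0.1, 6.0]
force: [-0.5, -1.8, 0.9]
opening: 0.0597
gripper_force: 0.0
```

```bash
python3 - <<'E'
from h import *
Z=dict(spanner_c=.01,slide_box_c=.03,filter_case_c=.03,lamp_case_c=.061)
s=snap('wrist','wrist2.png')
for n,z in Z.items():
        for r in ctrl.spot_point(s,n)[:2]: print(n,round(r['score'],2),np.round(r['at']),np.round(w(s,r['at'],z),3))
o=ctrl.get_obs(); print(o['tool_pos'],o['orientation'],o['opening'])
E
```

```text
spanner_c 0.87 [356. 195.] [0.601 0.013 0.01 ]
slide_box_c 0.7 [402. 197.] [ 0.608 -0.028  0.03 ]
slide_box_c 0.2 [356. 193.] [0.608 0.016 0.03 ]
lamp_case_c 0.85 [314. 204.] [0.602 0.056 0.061]
lamp_case_c 0.49 [ 72. 163.] [0.615 0.26  0.061]
[0.59932721 0.05477003 0.1638248 ] [-1.79993835e+02 -1.53742310e-02  5.88920465e+00] 0.05931113328548072
```

View pics/wrist2.png

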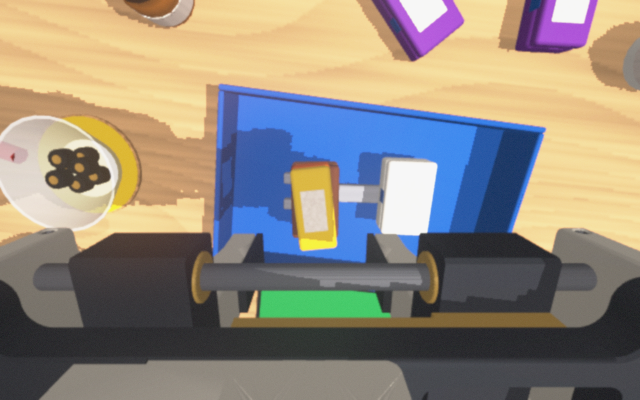

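The wrist view shows the lamp case (316,205) between the fingers' line and the bare white slide box at (408,196). I'll pick the lamp case and place it in the tray.

>>> {"op": "apply_moves", "data": {
  "commands": [
    [[0.2,0.1,-4],0,0.32],
    [[0.2,0.1,-6],0,0.32],
    [[0.2,0.1,-8],0,0.32],
    [[0.2,0.1,-10],0,0.32],
    [[0.2,0.1,-10],0,0.32],
    [[0.2,0.1,-10],0,1],
    [[0.2,0.1,-10],0,1],
    [[0.2,0.1,-10],0,1],
    [[0.2,0.1,-10],0,1],
    [[0.2,0.1,-10],0,1],
    [[0.2,0.1,-10],0,1],
    [[0.2,0.1,-8],0,1],
    [[0.2,0.1,-6],0,1],
    [[0.2,0.1,-3],0,1],
    [[0.2,0.1,0],0,1],
    [[-12.7,-41.5,0],-0.03,1],
    [[-12.7,-41.5,0],-0.03,1],
    [[-12.7,-41.5,0],-0.03,1],
    [[-12.7,-41.5,0],-0.03,1],
    [[-12.7,-41.5,0],-0.03,1]
  ]
}}

```text
clock: 10.37
tool_pos: [0.5388, -0.1435, 0.1639]
orientation: [-180.0, -0.0, 4.3]
force: [1.6, 0.6, -1.0]
opening: 0.0334
gripper_force: 28.5
```

>>> {"op": "apply_moves", "data": {
  "commands": [
    [[-7,-22,0],0,1],
    [[-7,-22,0],0,1],
    [[-7,-22,0],0,1],
    [[-7,-22,0],0,1],
    [[-7,-22,0],0,1],
    [[-7,-22,0],0,1],
    [[-7,-22,0],0,1]
  ]
}}

```text
clock: 10.95
tool_pos: [0.4679, -0.3658, 0.1633]
orientation: [180.0, 0.0, 4.0]
force: [0.6, -0.2, -1.0]
opening: 0.0327
gripper_force: 28.5
```

```bash
python3 - <<'E'
from h import *
s=snap('top')
o=ctrl.get_obs(); print(o['tool_pos'],o['orientation'],o['opening'],o['gripper_force'])
E
```

```text
[ 0.46854724 -0.36410743  0.16322703] [-1.79980489e+02  2.74191229e-02  4.03085550e+00] 0.03305578390528548 28.494755406863987
```

>>> {"op": "apply_moves", "data": {
  "commands": [
    [[0,0,-4],0,1],
    [[0,0,-8],0,1],
    [[0,0,-11],0,1],
    [[0,0,-12.5],0,1],
    [[0,0,-13.5],0,1],
    [[0,0,-13.5],0,1],
    [[0,0,-13.5],0,0.4],
    [[0,0,-13.5],0,0.4],
    [[0,0,-13.5],0,0.4],
    [[0,0,-10],0,0.4],
    [[0,0,-6],0,0.4],
    [[0,0,-2],0,0.3],
    [[14,33.6,0],0,0.3],
    [[14,33.6,0],0,0.3],
    [[14,33.6,0],0,0.3],
    [[14,33.6,0],0,0.3],
    [[14,33.6,0],0,0.3],
    [[14,33.6,0],0,0.3],
    [[14,33.6,0],0,0.3],
    [[14,33.6,0],0,0.3]
  ]
}}

```text
clock: 12.67
tool_pos: [0.5987, -0.0528, 0.1639]
orientation: [-180.0, -0.2, 4.3]
force: [1.7, -1.2, 0.1]
opening: 0.0615
gripper_force: 0.0
```

>>> {"op": "apply_moves", "data": {
  "commands": [
    [[2,4.5,0],0,0.3],
    [[2,4.5,0],0,0.3],
    [[2,4.5,0],0,0.3]
  ]
}}

```text
clock: 12.92
tool_pos: [0.6193, -0.007, 0.1631]
orientation: [-180.0, -0.1, 4.5]
force: [-0.6, -1.4, 0.7]
opening: 0.0612
gripper_force: 0.0
```

```bash
python3 - <<'E'
from h import *
Z=dict(spanner_c=.01,slide_box_c=.03,filter_case_c=.03)
for c in ['wrist','top']:
    s=snap(c,c+'3.png')
    for n,z in Z.items():
        for r in ctrl.spot_point(s,n)[:3]: print(n,round(r['score'],2),np.round(r['at']),np.round(w(s,r['at'],z),3))
o=ctrl.get_obs(); print(o['tool_pos'],o['orientation'],o['opening'])
E
```

```text
spanner_c 0.74 [294. 204.] [0.605 0.013 0.01 ]
slide_box_c 0.74 [333.  27.] [ 0.767 -0.011  0.03 ]
slide_box_c 0.72 [478.  17.] [ 0.783 -0.129  0.03 ]
filter_case_c 0.62 [250. 215.] [0.597 0.055 0.03 ]
spanner_c 0.55 [311. 210.] [0.595 0.02  0.01 ]
slide_box_c 0.76 [328. 205.] [ 0.608 -0.028  0.03 ]
slide_box_c 0.62 [363. 145.] [ 0.781 -0.125  0.03 ]
filter_case_c 0.62 [295. 210.] [0.594 0.064 0.03 ]
[ 0.61760818 -0.01102973  0.16215883] [-1.79996277e+02 -1.71949568e-02  4.16610055e+00] 0.06121464789257096
```

View pics/wrist3.png

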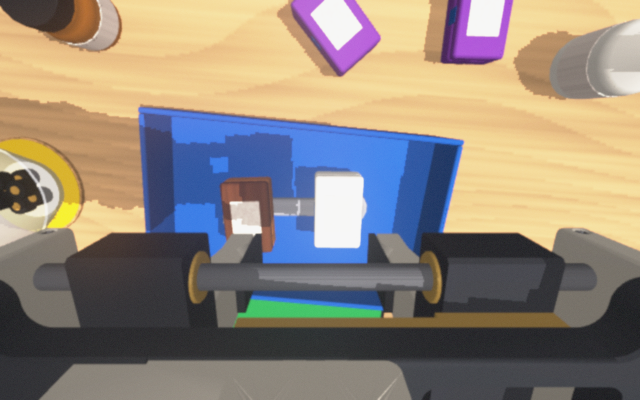

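The wrist view shows the brown filter case at (247,213) and the white slide box at (339,210), with nothing on top of either. I'll pick the slide box.

>>> {"op": "apply_moves", "data": {
  "commands": [
    [[-1,-1.7,-2],0,0.3],
    [[-1,-1.7,-4],0,0.3],
    [[-1,-1.7,-8],0,0.3],
    [[-1,-1.7,-10],0,0.3],
    [[-1,-1.7,-11],0,0.3],
    [[-1,-1.7,-12.4],0,0.3],
    [[-1,-1.7,-12.4],0,0.3],
    [[-1,-1.7,-12.4],0,1],
    [[-1,-1.7,-12.4],0,1],
    [[-1,-1.7,-12.4],0,1],
    [[-1,-1.7,-12.4],0,1],
    [[-1,-1.7,-12.4],0,1],
    [[-1,-1.7,-11],0,1],
    [[-1,-1.7,-9],0,1],
    [[-1,-1.7,-6],0,1],
    [[-1,-1.7,-3],0,1],
    [[-1,-1.7,0],0,1],
    [[-1,-1.7,0],0,1]
  ]
}}

```text
clock: 14.82
tool_pos: [0.6111, -0.0266, 0.1688]
orientation: [-180.0, -0.6, 4.3]
force: [0.9, 0.3, -0.5]
opening: 0.0437
gripper_force: 30.0
```

>>> {"op": "apply_moves", "data": {
  "commands": [
    [[-23.5,-22.2,0],0,1],
    [[-23.5,-22.2,0],0,1],
    [[-23.5,-22.2,0],0,1],
    [[-23.5,-22.2,0],0,1],
    [[-23.5,-22.2,0],0,1],
    [[-23.5,-22.2,0],0,1],
    [[-23.5,-22.2,0],0,1],
    [[-23.5,-22.2,0],0,1],
    [[-23.5,-22.2,0],0,1],
    [[-23.5,-22.2,0],0,1],
    [[-23.5,-22.2,0],0,1]
  ]
}}

```text
clock: 15.73
tool_pos: [0.373, -0.2491, 0.1621]
orientation: [180.0, -0.1, 4.2]
force: [0.3, 0.7, -1.3]
opening: 0.044
gripper_force: 30.0
```

```bash
python3 - <<'E'
from h import *
s=snap('top','top4.png')
o=ctrl.get_obs(); print(o['tool_pos'],o['orientation'],o['opening'],o['gripper_force'],o['joint_pos'])
E
```

```text
[ 0.37339459 -0.24874197  0.16201875] [ 1.79994679e+02 -4.17368002e-02  4.25413695e+00] 0.043495209251432174 29.999771118164062 [-8.36492670e+00  3.16066720e+00 -3.34396747e+01 -4.89269391e-03
 -5.33577672e+01  1.02621980e+02]
```

>>> {"op": "apply_moves", "data": {
  "commands": [
    [[0,0,-4],0,1],
    [[0,0,-8],0,1],
    [[0,0,-11],0,1],
    [[0,0,-12.4],0,1],
    [[0,0,-13.2],0,1],
    [[0,0,-13.2],0,1],
    [[0,0,-13.2],0,0.3],
    [[0,0,-13.2],0,0.3],
    [[0,0,-13.2],0,0.3],
    [[0,0,-10],0,0.3],
    [[0,0,-6],0,0.3],
    [[0,0,-2],0,0.3],
    [[0,0,0],0,0.3]
  ]
}}

```text
clock: 16.87
tool_pos: [0.3748, -0.2496, 0.1671]
orientation: [179.8, -0.4, 4.3]
force: [2.2, 0.5, 0.2]
opening: 0.0611
gripper_force: 0.0
```

>>> {"op": "apply_moves", "data": {
  "commands": [
    [[22.5,30.6,0],0.05,0.3],
    [[22.5,30.6,0],0.05,0.3],
    [[22.5,30.6,0],0.05,0.3],
    [[22.5,30.6,0],0.05,0.3],
    [[22.5,30.6,0],0.05,0.3],
    [[22.5,30.6,0],0.05,0.3],
    [[22.5,30.6,0],0.05,0.3],
    [[22.5,30.6,0],0.05,0.3],
    [[22.5,30.6,0],0.05,0.3],
    [[22.5,30.6,0],0.05,0.3],
    [[22.5,30.6,0],0.05,0.3],
    [[22.5,30.6,0],0.05,0.3]
  ]
}}

```text
clock: 17.87
tool_pos: [0.5977, 0.0575, 0.1618]
orientation: [-180.0, 0.0, 7.2]
force: [-0.0, -0.8, 0.3]
opening: 0.0611
gripper_force: 0.0
```

```bash
python3 - <<'E'
from h import *
Z=dict(spanner_c=.01,spanner_jaw=.01,spanner_ring=.01,slide_box_c=.02,lens_case_c=.021,lamp_case_c=.021,filter_case_c=.03)
for c in ['wrist','top']:
    s=snap(c,c+'5.png')
    for n,z in Z.items():
        for r in ctrl.spot_point(s,n)[:3]: print(n,round(r['score'],2),np.round(r['at']),np.round(w(s,r['at'],z),3))
o=ctrl.get_obs(); print(o['tool_pos'],o['orientation'],o['opening'])
E
```

```text
spanner_c 0.81 [359. 194.] [0.601 0.012 0.01 ]
spanner_jaw 0.57 [285. 192.] [0.594 0.087 0.01 ]
spanner_ring 0.91 [430. 198.] [ 0.607 -0.062  0.01 ]
spanner_ring 0.4 [318. 196.] [0.594 0.054 0.01 ]
slide_box_c 0.84 [565.   7.] [ 0.786 -0.131  0.02 ]
slide_box_c 0.68 [284. 190.] [0.599 0.088 0.02 ]
slide_box_c 0.58 [419.  12.] [ 0.767 -0.01   0.02 ]
filter_case_c 0.75 [320. 196.] [0.6   0.053 0.03 ]
spanner_jaw 0.54 [427. 274.] [ 0.42  -0.302  0.01 ]
spanner_ring 0.59 [432. 272.] [ 0.427 -0.315  0.01 ]
spanner_ring 0.54 [341. 206.] [ 0.608 -0.066  0.01 ]
slide_box_c 0.93 [324. 153.] [ 0.759 -0.017  0.02 ]
slide_box_c 0.85 [410. 292.] [ 0.373 -0.253  0.02 ]
slide_box_c 0.63 [364. 146.] [ 0.781 -0.13   0.02 ]
lens_case_c 0.77 [407. 257.] [ 0.466 -0.246  0.021]
lamp_case_c 0.57 [447. 261.] [ 0.456 -0.356  0.021]
filter_case_c 0.47 [294. 209.] [0.597 0.066 0.03 ]
[0.5978853  0.0570898  0.16180573] [1.79999031e+02 2.05025446e-03 7.11926217e+00] 0.06116795606958392
```

>>> {"op": "apply_moves", "data": {
  "commands": [
    [[0.1,-0.2,-4],0,0.3],
    [[0.1,-0.2,-8],0,0.3],
    [[0.1,-0.2,-10],0,0.3],
    [[0.1,-0.2,-11],0,0.3],
    [[0.1,-0.2,-12.4],0,0.3],
    [[0.1,-0.2,-12.4],0,0.3],
    [[0.1,-0.2,-12.4],0,1],
    [[0.1,-0.2,-12.4],0,1],
    [[0.1,-0.2,-12.4],0,1],
    [[0.1,-0.2,-12.4],0,1],
    [[0.1,-0.2,-12.4],0,1],
    [[0.1,-0.2,-11],0,1],
    [[0.1,-0.2,-9],0,1],
    [[0.1,-0.2,-6],0,1],
    [[0.1,-0.2,-3],0,1],
    [[0.1,-0.2,0],0,1],
    [[0.1,-0.2,0],0,1]
  ]
}}

```text
clock: 20.08
tool_pos: [0.602, 0.0557, 0.1688]
orientation: [-179.9, -0.6, 7.2]
force: [1.8, 0.7, 0.0]
opening: 0.0441
gripper_force: 29.9
```

>>> {"op": "apply_moves", "data": {
  "commands": [
    [[-22.8,-41.6,0],-0.05,1],
    [[-22.8,-41.6,0],-0.05,1],
    [[-22.8,-41.6,0],-0.05,1],
    [[-22.8,-41.6,0],-0.05,1],
    [[-22.8,-41.6,0],-0.05,1],
    [[-22.8,-41.6,0],-0.05,1],
    [[-22.8,-41.6,0],-0.05,1],
    [[-22.8,-41.6,0],-0.05,1],
    [[-22.8,-41.6,0],-0.05,1],
    [[-22.8,-41.6,0],-0.05,1],
    [[-22.8,-41.6,0],-0.05,1],
    [[-22.8,-41.6,0],-0.05,1],
    [[-22.8,-41.6,0],-0.05,1],
    [[-22.8,-41.6,0],-0.05,1]
  ]
}}

```text
clock: 21.25
tool_pos: [0.3699, -0.3616, 0.1617]
orientation: [-180.0, 0.0, 4.1]
force: [-0.5, 0.0, -1.0]
opening: 0.0438
gripper_force: 29.9
```

>>> {"op": "apply_moves", "data": {
  "commands": [
    [[0,0,-4],0,1],
    [[0,0,-8],0,1],
    [[0,0,-11],0,1],
    [[0,0,-12.4],0,1],
    [[0,0,-13.2],0,1],
    [[0,0,-13.2],0,1],
    [[0,0,-13.2],0,0.3],
    [[0,0,-13.2],0,0.3],
    [[0,0,-13.2],0,0.3],
    [[0,0,-10],0,0.3],
    [[0,0,-6],0,0.3],
    [[0,0,-2],0,0.3],
    [[0,0,0],0,0.3]
  ]
}}

```text
clock: 22.33
tool_pos: [0.3726, -0.362, 0.1674]
orientation: [179.8, -0.3, 4.3]
force: [1.2, -0.9, 0.5]
opening: 0.0611
gripper_force: 0.0
```

```bash
python3 - <<'E'
from h import *
Z=dict(spanner_c=.01,spanner_jaw=.01,spanner_ring=.01,slide_box_c=.02,lens_case_c=.021,lamp_case_c=.021,filter_case_c=.02,mat=0,tray=0)
for c in ['scene','top']:
    s=snap(c,c+'6.png'); print(c)
    for n,z in Z.items():
        for r in ctrl.spot_point(s,n)[:2]: print(n,round(r['score'],2),np.round(r['at']),np.round(w(s,r['at'],z),3))
o=ctrl.get_obs(); print(o['tool_pos'],o['orientation'],o['opening'],o['joint_pos'])
E
```

```text
scene
spanner_c 0.79 [328. 226.] [0.596 0.018 0.01 ]
spanner_c 0.5 [317. 183.] [ 0.426 -0.     0.01 ]
spanner_jaw 0.8 [357. 223.] [0.589 0.088 0.01 ]
spanner_ring 0.64 [293. 230.] [ 0.605 -0.064  0.01 ]
spanner_ring 0.39 [425. 272.] [0.747 0.217 0.01 ]
slide_box_c 0.84 [228. 169.] [ 0.361 -0.247  0.02 ]
slide_box_c 0.79 [254. 291.] [ 0.791 -0.14   0.02 ]
lens_case_c 0.71 [220. 192.] [ 0.464 -0.252  0.021]
lamp_case_c 0.67 [178. 191.] [ 0.458 -0.361  0.021]
lamp_case_c 0.38 [186. 170.] [ 0.362 -0.361  0.021]
filter_case_c 0.94 [184. 172.] [ 0.374 -0.365  0.02 ]
filter_case_c 0.47 [325. 229.] [0.616 0.011 0.02 ]
mat 0.89 [320. 183.] [0.41  0.006 0.   ]
mat 0.28 [444. 216.] [0.56 0.31 0.  ]
top
spanner_c 0.77 [311. 211.] [0.594 0.02  0.01 ]
spanner_jaw 0.75 [284. 210.] [0.597 0.096 0.01 ]
spanner_ring 0.7 [340. 206.] [ 0.609 -0.063  0.01 ]
slide_box_c 0.98 [325. 151.] [ 0.765 -0.019  0.02 ]
slide_box_c 0.9 [364. 145.] [ 0.783 -0.129  0.02 ]
lamp_case_c 0.41 [221. 209.] [0.595 0.269 0.021]
lamp_case_c 0.18 [212. 205.] [0.607 0.295 0.021]
filter_case_c 0.46 [200. 263.] [0.446 0.322 0.02 ]
mat 0.76 [314. 273.] [0.42  0.011 0.   ]
tray 0.21 [219. 206.] [0.606 0.281 0.   ]
[ 0.37087955 -0.36096863  0.16183956] [1.79997754e+02 3.11627455e-05 4.25244204e+00] 0.0617035563872569 [-2.24701252e+01  9.84471902e+00 -2.55723768e+01  2.47900263e-03
 -5.45819220e+01  1.16721131e+02]
```

View pics/top6.png

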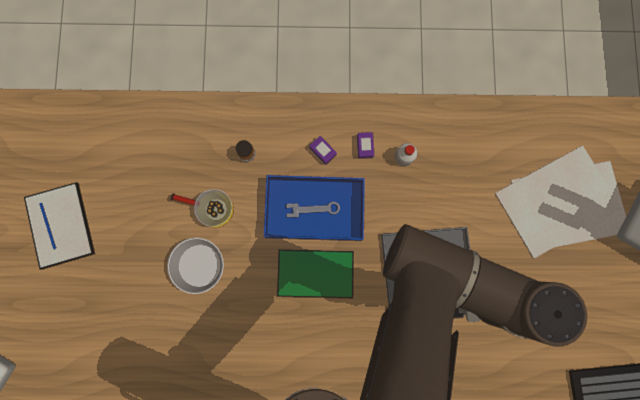

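The top view shows the bin empty except for the spanner, with its jaw at (288,210), ring at (335,208) and centre at (312,209). The arm hides the tray, but the networks in the scene view put all four cases there. Next is the spanner.

>>> {"op": "apply_moves", "data": {
  "commands": [
    [[22.9,37.5,0],-1.558,0.43],
    [[22.9,37.5,0],-1.558,0.43],
    [[22.9,37.5,0],-1.558,0.43],
    [[22.9,37.5,0],-1.558,0.43],
    [[22.9,37.5,0],-1.558,0.43],
    [[22.9,37.5,0],-1.558,0.43],
    [[22.9,37.5,0],-1.558,0.43],
    [[22.9,37.5,0],-1.558,0.43],
    [[22.9,37.5,0],-1.558,0.43],
    [[22.9,37.5,0],-1.558,0.43],
    [[22.9,37.5,0],-1.558,0.43],
    [[22.9,37.5,0],-1.558,0.43],
    [[22.9,37.5,0],-1.558,0.43],
    [[22.9,37.5,0],-1.558,0.43],
    [[22.9,37.5,0],-1.558,0.43],
    [[22.9,37.5,0],-1.558,0.43],
    [[22.9,37.5,0],-1.558,0.43]
  ]
}}

```text
clock: 24.75
tool_pos: [0.5998, 0.0139, 0.1619]
orientation: [-180.0, -0.0, -84.9]
force: [0.2, 0.2, -0.7]
opening: 0.05
gripper_force: 0.0
```

```bash
python3 - <<'E'
from h import *
Z=dict(spanner_c=.01,spanner_jaw=.01,spanner_ring=.01,slide_box_c=.02,lens_case_c=.021,lamp_case_c=.021,filter_case_c=.02,mat=0,tray=0)
for c in ['wrist','top']:
    s=snap(c,c+'7.png'); print(c)
    for n,z in Z.items():
        for r in ctrl.spot_point(s,n)[:3]: print(n,round(r['score'],2),np.round(r['at']),np.round(w(s,r['at'],z),3))
o=ctrl.get_obs(); print(o['tool_pos'],o['orientation'],o['opening'],o['joint_pos'])
E
```

```text
wrist
spanner_c 0.64 [309. 192.] [0.606 0.015 0.01 ]
spanner_jaw 0.59 [311. 259.] [0.598 0.09  0.01 ]
spanner_ring 0.67 [313. 110.] [ 0.609 -0.065  0.01 ]
slide_box_c 0.79 [114.   4.] [ 0.783 -0.136  0.02 ]
slide_box_c 0.7 [140. 154.] [ 0.77 -0.01  0.02]
mat 0.6 [482. 193.] [0.422 0.003 0.   ]
top
spanner_c 0.26 [407. 253.] [ 0.478 -0.249  0.01 ]
spanner_jaw 0.65 [285. 209.] [0.599 0.093 0.01 ]
spanner_ring 0.54 [341. 206.] [ 0.609 -0.064  0.01 ]
slide_box_c 0.83 [365. 145.] [ 0.783 -0.133  0.02 ]
slide_box_c 0.62 [405. 291.] [ 0.374 -0.239  0.02 ]
lens_case_c 0.6 [410. 253.] [ 0.478 -0.253  0.021]
lamp_case_c 0.76 [450. 259.] [ 0.462 -0.365  0.021]
filter_case_c 0.71 [446. 294.] [ 0.366 -0.351  0.02 ]
mat 0.64 [315. 272.] [0.426 0.008 0.   ]
tray 0.72 [426. 276.] [ 0.415 -0.303  0.   ]
[0.59985953 0.0140719  0.16184562] [ 1.79998592e+02 -9.76495390e-05 -8.50128881e+01] 0.04998392921160104 [ 1.99856409e+01  1.72523401e+01 -1.54461586e+01 -3.20783898e-04
 -5.73028862e+01 -1.49983558e+01]
```

View pics/wrist7.png

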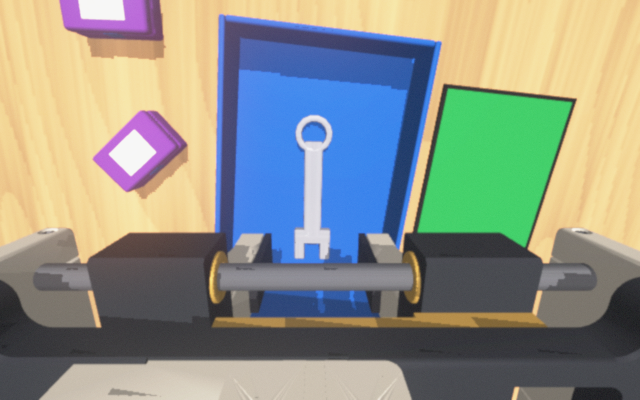

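The wrist view shows the spanner running straight up the image, ring at (314,132), jaw at (311,243), centred between the fingers, with the mat at (497,170). The tray holds all four cases. I'll grasp the spanner.

>>> {"op": "apply_moves", "data": {
  "commands": [
    [[0.2,0,-4],0,0.43],
    [[0.2,0,-8],0,0.43],
    [[0.2,0,-10],0,0.43],
    [[0.2,0,-12],0,0.43],
    [[0.2,0,-13],0,0.43],
    [[0.2,0,-13.6],0,0.43],
    [[0.2,0,-13.6],0,0.43],
    [[0.2,0,-13.6],0,1],
    [[0.2,0,-13.6],0,1],
    [[0.2,0,-13.6],0,1],
    [[0.2,0,-13.6],0,1],
    [[0.2,0,-13.6],0,1],
    [[0.2,0,-13.6],0,1],
    [[0.2,0,-12],0,1],
    [[0.2,0,-10],0,1],
    [[0.2,0,-7],0,1],
    [[0.2,0,-4],0,1],
    [[0.2,0,-2],0,1],
    [[0.2,0,-2],0,1]
  ]
}}

```text
clock: 27.33
tool_pos: [0.6044, 0.0145, 0.147]
orientation: [-179.6, 0.0, -85.0]
force: [0.3, 0.0, -1.1]
opening: 0.0173
gripper_force: 30.0
```

>>> {"op": "apply_moves", "data": {
  "commands": [
    [[-4,-0.1,0],-0.02,1],
    [[-8,-0.1,0],-0.04,1],
    [[-12,-0.1,0],-0.06,1],
    [[-16,-0.4,0],-0.09,1],
    [[-18,-0.4,0],-0.09,1],
    [[-18,-0.4,0],-0.09,1],
    [[-18,-0.4,0],-0.09,1],
    [[-18,-0.4,-4],-0.09,1],
    [[-18,-0.4,-7],-0.09,1],
    [[-18,-0.4,-9],-0.09,1],
    [[-18,-0.4,-9],-0.09,1]
  ]
}}

```text
clock: 28.25
tool_pos: [0.42, 0.009, 0.0482]
orientation: [179.6, -0.2, -90.2]
force: [-1.0, -0.5, -0.8]
opening: 0.0172
gripper_force: 30.0
```

```bash
python3 - <<'E'
from h import *
s=snap('scene','scene8.png'); print(ctrl.spot_point(s,'spanner_c')[:1],[np.round(w(s,r['at'],.04),3) for n in('spanner_jaw','spanner_ring') for r in ctrl.spot_point(s,n)[:1]])
o=ctrl.get_obs(); print(o['tool_pos'],o['orientation'],o['opening'],o['gripper_force'],o['force'])
E
```

```text
[{'at': [322.0, 173.0], 'score': 0.85}] [array([0.425, 0.071, 0.04 ]), array([ 0.431, -0.066,  0.04 ])]
[0.42315523 0.0104893  0.05281333] [-1.79919082e+02  2.31823450e-02 -9.01561578e+01] 0.017722737616541844 29.95789736509323 [-1.12348974 -0.26746234 -1.30977195]
```

>>> {"op": "apply_moves", "data": {
  "commands": [
    [[0,0,-1],0,1],
    [[0,0,-2],0,1],
    [[0,0,-2.8],0,1],
    [[0,0,-2.8],0,1],
    [[0,0,-2.8],0,0.5],
    [[0,0,-2.8],0,0.5],
    [[0,0,-2.8],0,0.5],
    [[0,0,-1],0,0.5],
    [[0,0,2],0,0.5],
    [[0,0,6],0,0.5],
    [[0,0,10],0,0.5],
    [[0,0,13],0,0.5],
    [[0,0,13],0,0.5]
  ]
}}

```text
clock: 29.53
tool_pos: [0.4252, 0.0111, 0.1886]
orientation: [-179.4, 0.2, -90.1]
force: [1.1, 0.9, 0.2]
opening: 0.0437
gripper_force: 0.0
```

```bash
python3 - <<'E'
from h import *
Z=dict(spanner_jaw=.008,spanner_ring=.008,mat=0,slide_box_c=.02,lens_case_c=.021,lamp_case_c=.021,filter_case_c=.02,cup_c=.027,cup_handle=.034,dish_floor=.005,coaster=0)
for c in ['wrist','scene','top']:
    s=snap(c,c+'9.png'); print(c)
    for n,z in Z.items():
        for r in ctrl.spot_point(s,n)[:1]: print(n,round(r['score'],2),np.round(r['at']),np.round(w(s,r['at'],z),3))
o=ctrl.get_obs(); print(o['tool_pos'],o['orientation'],o['opening'],o['joint_pos'])
E
```

```text
wrist
spanner_jaw 0.74 [320. 245.] [0.422 0.085 0.008]
spanner_ring 0.63 [317. 247.] [0.425 0.088 0.008]
mat 0.69 [319. 176.] [0.423 0.003 0.   ]
scene
spanner_jaw 0.76 [345. 180.] [0.413 0.075 0.008]
spanner_ring 0.87 [293. 181.] [ 0.408 -0.067  0.008]
mat 0.76 [318. 186.] [0.423 0.002 0.   ]
slide_box_c 0.95 [318. 282.] [ 0.775 -0.012  0.02 ]
lens_case_c 0.64 [221. 190.] [ 0.458 -0.251  0.021]
lamp_case_c 0.66 [177. 191.] [ 0.459 -0.364  0.021]
filter_case_c 0.89 [186. 172.] [ 0.369 -0.358  0.02 ]
cup_c 0.92 [441. 218.] [0.597 0.287 0.027]
cup_handle 0.87 [479. 221.] [0.619 0.37  0.034]
dish_floor 0.72 [320. 187.] [0.437 0.006 0.005]
coaster 0.72 [440. 224.] [0.591 0.292 0.   ]
top
spanner_jaw 0.66 [216. 209.] [0.597 0.286 0.008]
slide_box_c 0.89 [406. 294.] [ 0.367 -0.24   0.02 ]
lens_case_c 0.88 [408. 254.] [ 0.474 -0.249  0.021]
lamp_case_c 0.78 [451. 260.] [ 0.459 -0.367  0.021]
filter_case_c 0.72 [449. 296.] [ 0.361 -0.358  0.02 ]
cup_c 0.6 [214. 204.] [0.609 0.288 0.027]
cup_handle 0.67 [184. 199.] [0.622 0.371 0.034]
dish_floor 0.56 [198. 262.] [0.449 0.331 0.005]
coaster 0.7 [215. 212.] [0.59 0.29 0.  ]
[0.42187487 0.01006098 0.18183793] [ 1.79998439e+02 -9.88257398e-04 -9.01713413e+01] 0.04366195730687469 [ 2.83995413e+01 -9.18958153e-01 -3.46513816e+01  1.46087288e-04
 -5.62694198e+01 -2.85709637e+01]
```

View pics/scene9.png

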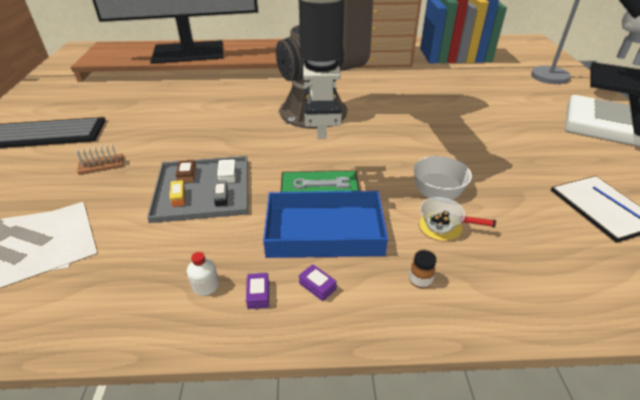

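The scene view shows all four cases in the tray (200,185), the spanner flat on the mat (321,182), the cup on its coaster (441,217) with its handle at (479,221), and the dish at (442,180). Now I'll move over the handle.

>>> {"op": "apply_moves", "data": {
  "commands": [
    [[19.8,36.1,0],-0.22,0.4],
    [[19.8,36.1,0],-0.22,0.4],
    [[19.8,36.1,0],-0.22,0.4],
    [[19.8,36.1,0],-0.22,0.4],
    [[19.8,36.1,0],-0.22,0.4],
    [[19.8,36.1,0],-0.22,0.4],
    [[19.8,36.1,0],-0.22,0.4],
    [[19.8,36.1,0],-0.22,0.4],
    [[19.8,36.1,0],-0.22,0.4],
    [[19.8,36.1,0],-0.22,0.4],
    [[19.8,36.1,0],-0.22,0.4],
    [[19.8,36.1,0],-0.22,0.4],
    [[19.8,36.1,0],-0.22,0.4]
  ]
}}

```text
clock: 32.42
tool_pos: [0.6195, 0.3709, 0.1808]
orientation: [179.9, -0.1, -102.8]
force: [-0.0, -0.4, 0.0]
opening: 0.0525
gripper_force: 0.0
```

```bash
python3 - <<'E'
from h import *
Z=dict(cup_c=.027,cup_handle=.034,dish_floor=.005,coaster=0)
for c in ['wrist','top','scene']:
    s=snap(c,c+'10.png'); print(c)
    for n,z in Z.items():
        for r in ctrl.spot_point(s,n)[:2]: print(n,round(r['score'],2),np.round(r['at']),np.round(w(s,r['at'],z),3))
    g=cv2.cvtColor(s['img'],cv2.COLOR_RGB2HSV)
    m=((g[...,0]<8)|(g[...,0]>172))&(g[...,1]>150)&(g[...,2]>60); 
    n,l,st,ce=cv2.connectedComponentsWithStats(m.astype('uint8'))
    for i in np.argsort(-st[1:,4])[:3]+1:
        ys,xs=np.where(l==i); d=np.c_[xs,ys].astype(float); u=np.linalg.svd(d-d.mean(0),full_matrices=False)[2][0]; t=(d-d.mean(0))@u
        print('red',st[i],[np.round(w(s,d.mean(0)+u*q,.034),3) for q in(t.min(),0,t.max())])
    m=(abs(g[...,0].astype(int)-27)<6)&(g[...,1]>150); ys,xs=np.where(m); print('yellow',xs.mean(),ys.mean(),len(xs))
o=ctrl.get_obs(); print(o['tool_pos'],o['orientation'],o['opening'],o['joint_pos'])
E
```

```text
wrist
cup_c 0.72 [317. 103.] [0.598 0.287 0.027]
cup_handle 0.79 [313. 192.] [0.622 0.37  0.034]
dish_floor 0.85 [473. 104.] [0.443 0.322 0.005]
red [304 160  18  63 913] [array([0.614, 0.338, 0.034]), array([0.622, 0.368, 0.034]), array([0.631, 0.401, 0.034])]
yellow nan nan 0
top
cup_c 0.81 [215. 206.] [0.604 0.285 0.027]
cup_c 0.44 [408. 291.] [ 0.376 -0.244  0.027]
cup_handle 0.81 [184. 199.] [0.622 0.371 0.034]
cup_handle 0.57 [218. 206.] [0.601 0.277 0.034]
dish_floor 0.64 [203. 264.] [0.445 0.318 0.005]
dish_floor 0.6 [217. 210.] [0.596 0.285 0.005]
red [173 195  22  10 117] [array([0.628, 0.402, 0.034]), array([0.62 , 0.372, 0.034]), array([0.612, 0.342, 0.034])]
red [405 145   9  10  65] [array([ 0.76 , -0.246,  0.034]), array([ 0.768, -0.255,  0.034]), array([ 0.776, -0.265,  0.034])]
yellow 415.50224215246635 252.0403587443946 223
scene
cup_c 0.7 [439. 218.] [0.598 0.283 0.027]
cup_handle 0.8 [478. 222.] [0.622 0.365 0.034]
cup_handle 0.56 [439. 218.] [0.605 0.278 0.034]
dish_floor 0.88 [437. 182.] [0.429 0.324 0.005]
red [448   0  20  63 493] [array([-1.267,  0.906,  0.034]), array([-0.732,  0.713,  0.034]), array([-0.332,  0.569,  0.034])]
red [464 217  30   9 163] [array([0.611, 0.337, 0.034]), array([0.62 , 0.369, 0.034]), array([0.627, 0.4  , 0.034])]
red [191 252  13  13 130] [array([ 0.691, -0.262,  0.034]), array([ 0.708, -0.265,  0.034]), array([ 0.724, -0.267,  0.034])]
yellow 430.7708830548926 117.71360381861575 838
[0.61983584 0.37104535 0.18184454] [ 1.79997754e+02  1.99734351e-04 -1.02776562e+02] 0.052222326756095096 [ 4.63012313e+01  2.71189732e+01  2.73882637e+00 -2.22821178e-03
 -6.56208361e+01 -5.90768733e+01]<stdin>:13: RuntimeWarning: Mean of empty slice.
  ret = ret.dtype.type(ret / rcount)
```

View pics/wrist10.png

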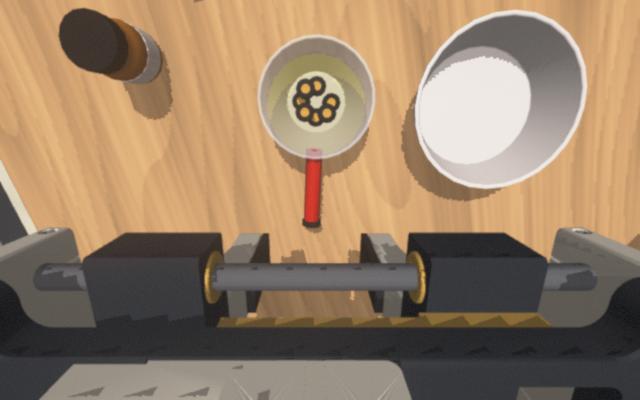

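The wrist view shows the handle (313,190) in line with the fingers, the cup (316,98) with six feet in it, and the dish at (500,100). I'll grip the handle and lift slightly to see how it holds.

>>> {"op": "apply_moves", "data": {
  "commands": [
    [[0.2,0,-4],-0.03,0.4],
    [[0.2,0,-8],-0.03,0.4],
    [[0.2,0,-11],-0.03,0.4],
    [[0.2,0,-13],-0.03,0.4],
    [[0.2,0,-14],-0.03,0.4],
    [[0.2,0,-15],-0.03,0.4],
    [[0.2,0,-15],-0.03,0.4],
    [[0.2,0,-15],-0.03,1],
    [[0.2,0,-15],-0.03,1],
    [[0.2,0,-15],-0.03,1],
    [[0.2,0,-15],-0.03,1],
    [[0.2,0,-15],-0.03,1],
    [[0.2,0,-15],-0.03,1],
    [[0.2,0,-15],-0.03,1],
    [[0.2,0,-14.5],-0.03,1],
    [[0.2,0,-14],-0.03,1],
    [[0.2,0,-13],-0.03,1],
    [[0.2,0,-12],-0.03,1],
    [[0.2,0,-11],-0.03,1],
    [[0.2,0,-11],-0.03,1]
  ]
}}

```text
clock: 34.83
tool_pos: [0.6232, 0.3721, 0.0754]
orientation: [-179.8, 0.2, -104.5]
force: [-0.1, 1.6, -1.7]
opening: 0.0147
gripper_force: 30.0
```

```bash
python3 - <<'E'
from h import *
s=snap('wrist','w11.png')
a=snap('scene'); b=snap('top')
for q in (s,a,b):
    print([(np.round(r['at']).tolist(),round(r['score'],2)) for n in ('cup_c','cup_handle','coaster') for r in ctrl.spot_point(q,n)[:2]])
    g=cv2.cvtColor(q['img'],cv2.COLOR_RGB2HSV); m=(abs(g[...,0].astype(int)-27)<6)&(g[...,1]>130)
    n,l,st,ce=cv2.connectedComponentsWithStats(m.astype('uint8'))
    for i in np.argsort(-st[1:,4])[:3]+1: print('yel',st[i],ce[i])
im=np.hstack([s['img'][:,180:580],cv2.resize(a['img'][150:270,390:510],(400,400))])
cv2.imwrite('pics/c11.png',cv2.cvtColor(im,cv2.COLOR_RGB2BGR))
o=ctrl.get_obs(); print(o['tool_pos'],o['orientation'],o['opening'],o['force'],o['moment'])
E
```

```text
[([316.0, 265.0], 0.92)]
[([445.0, 209.0], 0.92), ([446.0, 208.0], 0.17), ([483.0, 210.0], 0.76), ([443.0, 227.0], 0.63), ([448.0, 209.0], 0.59)]
yel [420 213  42  27 735] [439.71972789 227.70068027]
yel [467   0  20  62 462] [476.43722944  29.05411255]
yel [170 180  14  20 125] [176.832 191.136]
[([210.0, 205.0], 0.87), ([181.0, 197.0], 0.75), ([404.0, 155.0], 0.72), ([218.0, 211.0], 0.58), ([218.0, 209.0], 0.32)]
yel [442 245  16  27 202] [449.58415842 258.07920792]
yel [208 199  25  28 125] [224.632 217.112]
[0.6218169  0.37097661 0.07156494] [ 1.79987630e+02 -2.06576029e-02 -1.04499061e+02] 0.015059336551902414 [-0.50255371 -0.08991018 -2.17952465] [ 0.22259242 -0.09865678 -0.02921782]
```

View pics/c11.png

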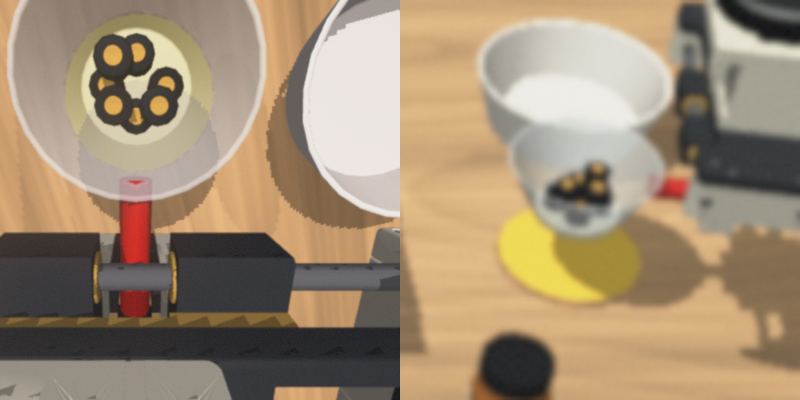

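The cup hangs level by its handle, held at 30 N, and all the feet are inside. The moves can't tilt the tool, so I plan to let the cup pivot in a lightened grip above the dish. First I'll test just above the coaster whether partial closure reduces the grip force.

>>> {"op": "apply_moves", "data": {
  "commands": [
    [[0,0,-1.5],0,1],
    [[0,0,-3],0,1],
    [[0,0,-3.6],0,1],
    [[0,0,-3.6],0,0.84],
    [[0,0,-3.6],0,0.84],
    [[0,0,-3.6],0,0.84]
  ]
}}

```text
clock: 35.93
tool_pos: [0.6223, 0.3714, 0.0366]
orientation: [-180.0, 0.0, -104.5]
force: [-0.4, 0.6, -2.0]
opening: 0.0154
gripper_force: 30.0
```

>>> {"op": "apply_moves", "data": {
  "commands": [
    [[0,0,0],0,0.83],
    [[0,0,0],0,0.83],
    [[0,0,0],0,0.83]
  ]
}}

```text
clock: 36.18
tool_pos: [0.6221, 0.3713, 0.0366]
orientation: [-180.0, 0.1, -104.5]
force: [0.2, -0.2, -1.6]
opening: 0.015
gripper_force: 22.7
```

>>> {"op": "apply_moves", "data": {
  "commands": [
    [[0,0,0],0,0.826],
    [[0,0,0],0,0.826],
    [[0,0,0],0,0.826]
  ]
}}

```text
clock: 36.43
tool_pos: [0.622, 0.3712, 0.0361]
orientation: [-180.0, 0.0, -104.5]
force: [0.6, 0.2, -1.6]
opening: 0.0155
gripper_force: 13.9
```

>>> {"op": "apply_moves", "data": {
  "commands": [
    [[0,0,0],0,0.823],
    [[0,0,0],0,0.823],
    [[0,0,0],0,0.823]
  ]
}}

```text
clock: 36.68
tool_pos: [0.6219, 0.3712, 0.036]
orientation: [-180.0, 0.0, -104.5]
force: [0.4, 0.7, -0.3]
opening: 0.0157
gripper_force: 7.9
```

Partial closure sets the grip force: 0.826 gives 14 N and still holds, while 0.823 gives 8 N and slips. I'll regrip firmly, lift, and measure the dish and coaster.

>>> {"op": "apply_moves", "data": {
  "commands": [
    [[0,0,-0.3],0,0.823],
    [[0,0,-0.4],0,0.823],
    [[0,0,-0.4],0,1],
    [[0,0,-0.4],0,1],
    [[0,0,-0.4],0,1],
    [[0,0,-0.4],0,1],
    [[0,0,1],0,1],
    [[0,0,3],0,1],
    [[0,0,6],0,1],
    [[0,0,9],0,1],
    [[0,0,12],0,1],
    [[0,0,14],0,1],
    [[0,0,15],0,1],
    [[0,0,15],0,1],
    [[0,0,15],0,1]
  ]
}}

```text
clock: 37.93
tool_pos: [0.6213, 0.3707, 0.1853]
orientation: [179.9, -0.0, -104.5]
force: [-0.4, -0.3, -2.2]
opening: 0.0149
gripper_force: 30.0
```

```bash
python3 - <<'E'
from h import *
from scipy.optimize import minimize
t=snap('top'); a=snap('scene','scene12.png')
for nm,q in(('top',t),('scene',a)):
    g=cv2.cvtColor(q['img'],cv2.COLOR_RGB2HSV)
    m=(abs(g[...,0].astype(int)-27)<6)&(g[...,1]>130)
    n,l,st,ce=cv2.connectedComponentsWithStats(m.astype('uint8'))
    for i in np.argsort(-st[1:,4])[:3]+1: print(nm,'yel',st[i],np.round(w(q,st[i][:2]+st[i][2:4]/2-.5,.004),3))
    # dish: low saturation around expected
    c=p(q,[.443,.324,.03]); x0,y0=int(c[0])-45,int(c[1])-45
    k=((g[...,1]<45)&(g[...,2]>110)).astype('uint8')[y0:y0+90,x0:x0+90]
    n,l,st,ce=cv2.connectedComponentsWithStats(k); i=1+np.argmax(st[1:,4]); print(nm,'white',st[i]+[x0,y0,0,0,0])
    for C in([.443,.324],[.447,.329],[.435,.324]):
        r=np.array([p(q,[C[0]+.075*np.cos(f),C[1]+.075*np.sin(f),.05]) for f in np.linspace(0,6.28,60)]); r2=np.array([p(q,[C[0]+.06*np.cos(f),C[1]+.06*np.sin(f),0]) for f in np.linspace(0,6.28,60)])
        print(C,'rim bbox',np.round(r.min(0)),np.round(r.max(0)),'foot',np.round(r2.min(0)),np.round(r2.max(0)))
    print([(n,np.round(w(q,r['at'],z),3)) for n,z in(('dish_floor',.005),('coaster',0)) for r in ctrl.spot_point(q,n)[:1]])
o=ctrl.get_obs(); print(o['tool_pos'],o['orientation'],o['opening'],o['gripper_force'],o['force'],o['joint_pos'])
v=np.hstack([cv2.resize(t['img'][190:310,140:260],(400,400)),cv2.resize(a['img'][130:280,370:520],(400,400))])
cv2.imwrite('pics/c12.png',cv2.cvtColor(v,cv2.COLOR_RGB2BGR))
E
```

```text
top yel [202 194  31  33 434] [0.595 0.284 0.004]
top yel [442 245  16  27 202] [ 0.465 -0.368  0.004]
top white [ 168  238   56   56 2083]
[0.443, 0.324] rim bbox [168. 236.] [225. 293.] foot [179. 243.] [223. 286.]
[0.447, 0.329] rim bbox [167. 235.] [223. 291.] foot [178. 241.] [221. 285.]
[0.435, 0.324] rim bbox [168. 239.] [225. 296.] foot [179. 246.] [223. 289.]
[('dish_floor', array([0.452, 0.32 , 0.005])), ('coaster', array([0.603, 0.284, 0.   ]))]
scene yel [420 212  42  28 928] [0.599 0.29  0.004]
scene yel [466   0  21  62 455] [-0.813  0.838  0.004]
scene yel [170 180  14  20 127] [ 0.429 -0.376  0.004]
scene white [ 414  146   65   55 2303]
[0.443, 0.324] rim bbox [412. 156.] [471. 189.] foot [415. 174.] [461. 201.]
[0.447, 0.329] rim bbox [414. 157.] [473. 190.] foot [417. 175.] [463. 202.]
[0.435, 0.324] rim bbox [412. 154.] [470. 187.] foot [415. 172.] [460. 199.]
[('dish_floor', array([0.435, 0.324, 0.005])), ('coaster', array([0.595, 0.298, 0.   ]))]
[0.6214733  0.37069546 0.18424979] [ 1.79924263e+02 -1.16971872e-01 -1.04502692e+02] 0.015132624726087998 29.99960035085678 [ 0.76483429  0.39662798 -1.95224452] [ 4.61806528e+01  2.72123769e+01  3.22166571e+00 -9.58185551e-03
 -6.61483636e+01 -6.06795367e+01]
```

View pics/c12.png

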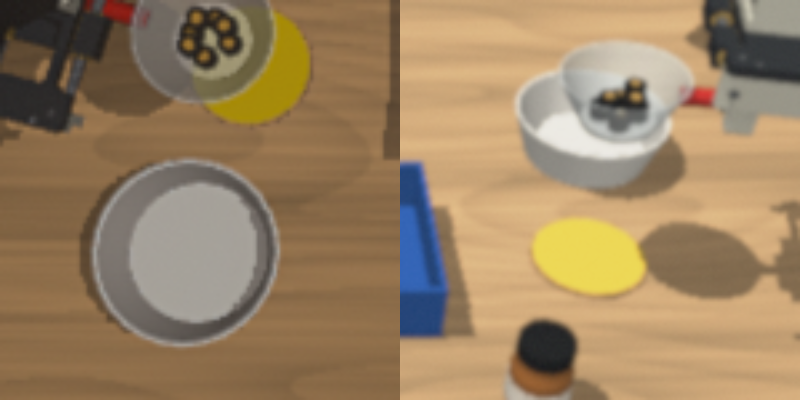

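The left crop shows the empty dish centred near (185,252) and the right crop shows the bare coaster at (590,257). I put the dish at about (0.441, 0.327) and the coaster at (0.598, 0.288). I'll carry the cup to the dish, then loosen the grip.

>>> {"op": "apply_moves", "data": {
  "commands": [
    [[-0.7,0,0],0,1],
    [[-2,-0.1,0],0,1],
    [[-4,-0.3,0],0,1],
    [[-6,-0.5,0],0,1],
    [[-8,-0.8,0],0,1],
    [[-10,-1.1,0],0,1],
    [[-12,-1.4,0],0,1],
    [[-14,-1.7,0],0,1],
    [[-15.5,-1.9,0],0,1],
    [[-16.6,-2,-0.2],0,1],
    [[-17.2,-2,-0.4],0,1],
    [[-17.4,-2,-0.5],0,1],
    [[-17.4,-2,-0.5],0,1],
    [[-17.4,-2,-0.5],0,1]
  ]
}}

```text
clock: 39.4
tool_pos: [0.4483, 0.3513, 0.1807]
orientation: [-180.0, -0.0, -104.5]
force: [-0.7, 0.8, -1.8]
opening: 0.0152
gripper_force: 30.0
```

>>> {"op": "apply_moves", "data": {
  "commands": [
    [[0,0,0],0,0.824],
    [[0,0,0],0,0.824],
    [[0,0,0],0,0.824],
    [[0,0,0],0,0.823],
    [[0,0,0],0,0.823],
    [[0,0,0],0,0.823],
    [[0,0,0],0,0.823],
    [[0,0,0],0,0.823],
    [[0,0,0],0,0.823],
    [[0,0,0],0,0.823]
  ]
}}

```text
clock: 40.23
tool_pos: [0.4478, 0.351, 0.1809]
orientation: [180.0, -0.0, -104.5]
force: [0.0, -0.8, -2.4]
opening: 0.0158
gripper_force: 12.3
```

```bash
cat > v.py <<'E'
import sys
from h import *
k=sys.argv[1]; t=snap('top'); a=snap('scene'); b=snap('wrist')
o=ctrl.get_obs(); print(o['tool_pos'],o['orientation'],o['opening'],o['gripper_force'],o['force'],o['clock'])
for q in(t,a): print([(n,np.round(r['at']).tolist(),round(r['score'],2)) for n in('foot0_c','cup_c','cup_handle') for r in ctrl.spot_point(q,n)[:8] if r['score']>.3])
v=np.hstack([cv2.resize(a['img'][110:260,370:520],(400,400)),cv2.resize(b['img'],(400,250))] if 0 else [cv2.resize(a['img'][110:260,370:520],(400,400)),cv2.resize(t['img'][190:310,140:260],(400,400))])
w_=cv2.resize(b['img'][:250],(512,200)); w_=np.pad(w_,((0,0),(144,144),(0,0)))
cv2.imwrite(f'pics/{k}.png',cv2.cvtColor(np.vstack([v,w_]),cv2.COLOR_RGB2BGR))
E
python3 v.py c13
```

```text
[0.44783644 0.35105324 0.18087186] [-1.79999737e+02 -2.56765061e-03 -1.04490927e+02] 0.01600420022129721 12.278835475444794 [-0.16015528 -0.50530341 -2.51407116] 40.3833
[('foot0_c', [193.0, 257.0], 0.41), ('cup_c', [189.0, 263.0], 0.92), ('cup_handle', [172.0, 262.0], 0.76)]
[('cup_c', [447.0, 158.0], 0.86), ('cup_handle', [462.0, 129.0], 0.67)]
```

View pics/c13.png

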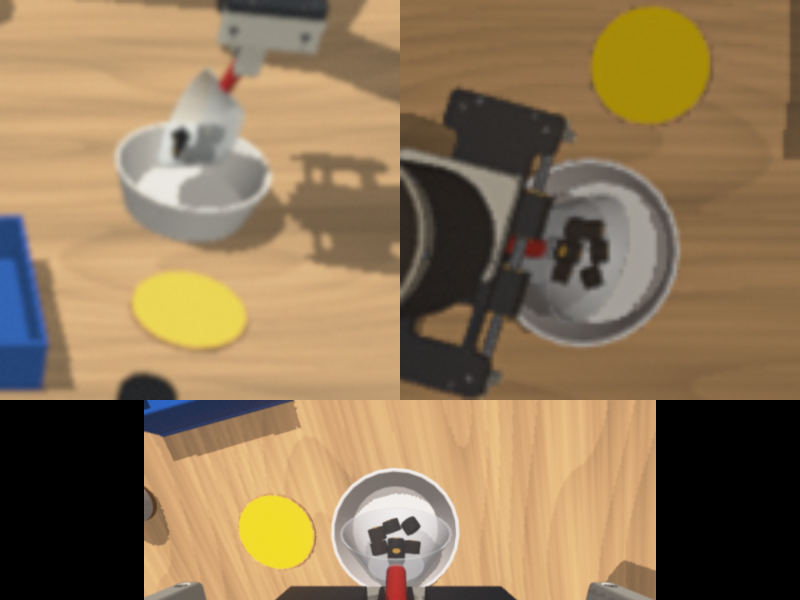

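It works: the cup has pivoted to about 60°, with the mouth over the dish and the feet resting on the lower wall. I'll loosen a little more.

>>> {"op": "apply_moves", "data": {
  "commands": [
    [[0,0,0],0,0.821],
    [[0,0,0],0,0.821],
    [[0,0,0],0,0.821],
    [[0,0,0],0,0.82],
    [[0,0,0],0,0.82],
    [[0,0,0],0,0.82],
    [[0,0,0],0,0.82],
    [[0,0,0],0,0.82]
  ]
}}

```text
clock: 41.35
tool_pos: [0.4479, 0.351, 0.1809]
orientation: [-180.0, 0.0, -104.5]
force: [0.4, -0.2, -1.9]
opening: 0.0161
gripper_force: 4.7
```

```bash
python3 v.py c14
```

```text
[0.44785465 0.35104441 0.18084246] [ 1.79998444e+02 -3.59629609e-03 -1.04494821e+02] 0.015744187612968717 4.651369079947472 [-0.23426577  0.83898944 -1.79521262] 41.5
[('foot0_c', [194.0, 260.0], 0.61), ('cup_c', [192.0, 265.0], 0.74), ('cup_c', [446.0, 294.0], 0.39), ('cup_handle', [173.0, 263.0], 0.74), ('cup_handle', [186.0, 265.0], 0.47)]
[('cup_c', [447.0, 157.0], 0.58), ('cup_c', [295.0, 182.0], 0.57), ('cup_c', [230.0, 169.0], 0.33), ('cup_handle', [464.0, 128.0], 0.98)]
```

View pics/c14.png

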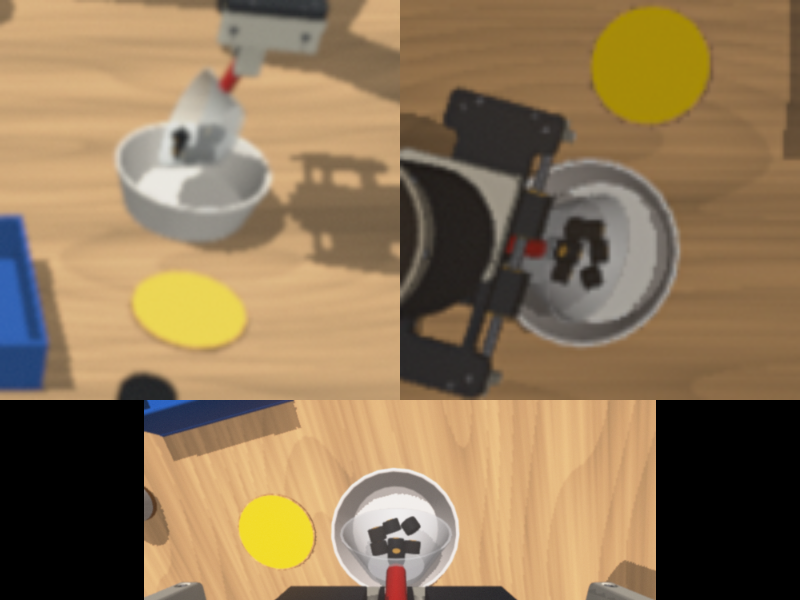

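The pivot has stopped at about 70°. I'll lower the lip inside the dish and push it gently forward against the far inner wall, so the wall turns the cup further.

>>> {"op": "apply_moves", "data": {
  "commands": [
    [[0,0,-0.8],0,0.822],
    [[0,0,-1.5],0,0.822],
    [[-0.2,-1,-1.5],0,0.822],
    [[-0.5,-1.9,-1.5],0,0.822],
    [[-0.6,-2.4,-1.5],0,0.822],
    [[-0.7,-2.9,-1.2],0,0.822],
    [[-0.9,-3.6,-1],0,0.822],
    [[-1.1,-4.4,-0.7],0,0.822],
    [[-1.3,-5.2,-0.5],0,0.822],
    [[-1.5,-6,-0.2],0,0.822],
    [[-1.7,-6.6,0],0,0.822],
    [[-1.9,-7.2,0],0,0.822],
    [[-1.9,-7.2,0],0,0.822]
  ]
}}

```text
clock: 42.88
tool_pos: [0.4287, 0.2781, 0.1814]
orientation: [-180.0, 0.0, -104.5]
force: [0.6, 0.8, -0.1]
opening: 0.0158
gripper_force: 9.8
```

```bash
python3 v.py c15
```

```text
[0.4287836  0.27890664 0.1807434 ] [ 1.79990877e+02 -2.45429349e-02 -1.04501964e+02] 0.01588729832237154 9.841119199991226 [-0.24861377  0.37916352 -1.78463253] 43.0333
[('cup_c', [208.0, 267.0], 0.75), ('cup_c', [407.0, 292.0], 0.74), ('cup_handle', [425.0, 277.0], 0.61), ('cup_handle', [197.0, 270.0], 0.54)]
[('cup_c', [429.0, 156.0], 0.67), ('cup_handle', [432.0, 128.0], 0.77)]
```

View pics/c15.png

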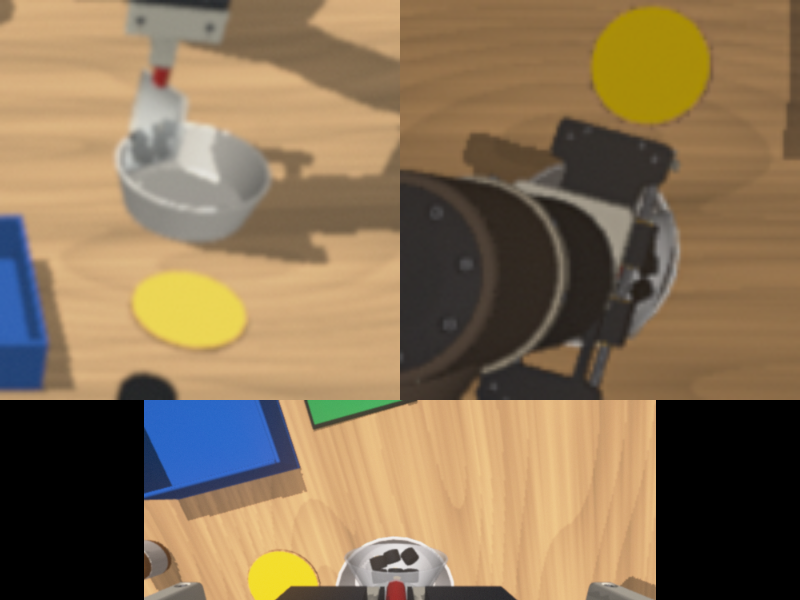

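The cup is now at about 90°, with the feet still resting on its lower wall inside the dish. I'll tilt about 10° more, grip firmly, then retract quickly so the feet slide out over the middle of the dish.

>>> {"op": "apply_moves", "data": {
  "commands": [
    [[-0.2,-0.8,0],0,0.822],
    [[-0.4,-1.6,0],0,0.822],
    [[-0.6,-2.4,0],0,0.822],
    [[-0.7,-2.9,0],0,0.822],
    [[-0.7,-2.9,0],0,1],
    [[-0.7,-2.9,0],0,1],
    [[-0.7,-2.9,0],0,1],
    [[0.3,1,0.3],0,1],
    [[0.8,3.1,0.3],0,1],
    [[0.8,3.1,0.3],0,1],
    [[0.8,3.1,0.3],0,1],
    [[0.8,3.1,0.3],0,1],
    [[0.8,3.1,0.3],0,1]
  ]
}}

```text
clock: 44.42
tool_pos: [0.4365, 0.3093, 0.1835]
orientation: [180.0, -0.1, -104.5]
force: [-0.4, -0.7, -1.3]
opening: 0.015
gripper_force: 30.0
```

```bash
python3 v.py c16
```

```text
[0.43675132 0.30946971 0.18397441] [ 1.79999707e+02  6.17876803e-04 -1.04517913e+02] 0.015425143089001172 29.99977558851242 [ 0.61373913 -0.51171541 -0.99672556] 44.5667
[]
[('foot0_c', [448.0, 189.0], 0.53), ('foot0_c', [452.0, 187.0], 0.45), ('cup_c', [450.0, 158.0], 0.9), ('cup_c', [435.0, 185.0], 0.66), ('cup_handle', [448.0, 126.0], 0.92), ('cup_handle', [324.0, 229.0], 0.47), ('cup_handle', [220.0, 190.0], 0.31)]
```

View pics/c16.png

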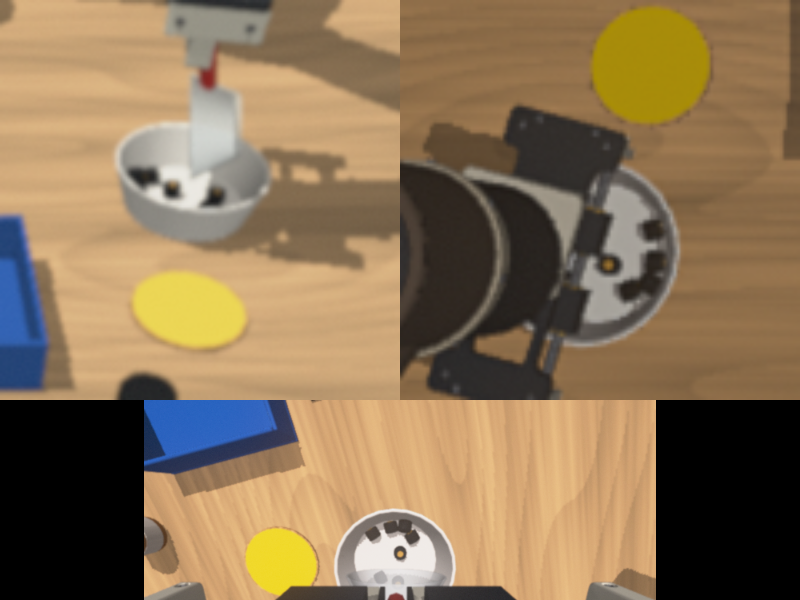

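The feet are in the dish: five are visible in front of the cup, two more show through the clear wall, and the wrist force is down to about 1.1 N, which fits an empty cup. That's the last picture I'll view. I'll lift clear and carry the cup to just short of the coaster to turn it upright.

>>> {"op": "apply_moves", "data": {
  "commands": [
    [[0,0,1],0,1],
    [[0,0,3],0,1],
    [[0,0,6],0,1],
    [[0,0,8],0,1],
    [[0,0,8],0,1],
    [[3.5,-2.8,8],0,1],
    [[7,-5.6,8],0,1],
    [[10.5,-8.5,8],0,1],
    [[13.8,-11.3,8],0,1],
    [[13.8,-11.3,8],0,1],
    [[13.8,-11.3,4],0,1],
    [[13.8,-11.3,1],0,1],
    [[13.8,-11.3,-1],0,1],
    [[13.8,-11.3,-2],0,1],
    [[13.8,-11.3,-2],0,1],
    [[13.8,-11.3,-2],0,1]
  ]
}}

```text
clock: 46.2
tool_pos: [0.5752, 0.1973, 0.1645]
orientation: [-180.0, -0.0, -104.5]
force: [0.2, 0.2, -0.7]
opening: 0.0156
gripper_force: 30.0
```

```bash
python3 - <<'E'
from h import *
t=snap('top'); a=snap('scene'); 
o=ctrl.get_obs(); print(o['tool_pos'],o['orientation'],o['force'],o['gripper_force'])
for q in(t,a):
    print([(n,np.round(r['at']).tolist(),round(r['score'],2)) for n in('cup_c','cup_handle') for r in ctrl.spot_point(q,n)[:2]])
    print('foot',[(np.round(w(q,r['at'],.013),3)[:2].tolist(),round(r['score'],2)) for r in ctrl.search_frame(q,'foot0_c')[:10]])
    for th in(80,90,100,110):
        th=np.radians(th); f=np.array([-.25,-.968]); 
        def P(x,z): X=x*np.cos(th)+z*np.sin(th); Z=-x*np.sin(th)+z*np.cos(th); return [*(o['tool_pos'][:2]+X*f),o['tool_pos'][2]+.002+Z]
        print(int(np.degrees(th)+.5),'cup_c',np.round(p(q,P(.092,-.007))))
    # dark pixels in dish
    c=p(q,[.441,.327,.02]); g=cv2.cvtColor(q['img'],cv2.COLOR_RGB2GRAY); x,y=map(int,c); m=(g[y-30:y+30,x-30:x+30]<60).astype('uint8'); n,l,st,ce=cv2.connectedComponentsWithStats(m); print('dark',[(s[4],np.round(k+[x-30,y-30]).tolist()) for s,k in zip(st[1:],ce[1:]) if s[4]>4])
E
```

```text
[0.5758299  0.19780776 0.1657772 ] [-1.79875715e+02  1.06871064e-01 -1.04457220e+02] [-0.77613307  0.3811523   0.04853537] 29.999816715717316
[('cup_c', [426.0, 275.0], 0.42), ('cup_c', [194.0, 257.0], 0.26)]
foot [([0.421, 0.022], 0.7)]
80 cup_c [247. 215.]
90 cup_c [241. 213.]
100 cup_c [235. 212.]
110 cup_c [230. 210.]
dark [(np.int32(94), [173.0, 238.0]), (np.int32(239), [217.0, 240.0]), (np.int32(24), [193.0, 256.0]), (np.int32(27), [215.0, 259.0]), (np.int32(17), [188.0, 264.0]), (np.int32(89), [213.0, 273.0]), (np.int32(17), [203.0, 269.0])]
[('cup_c', [418.0, 199.0], 0.83), ('cup_handle', [413.0, 167.0], 0.87), ('cup_handle', [323.0, 182.0], 0.18)]
foot []
80 cup_c [401. 197.]
90 cup_c [407. 198.]
100 cup_c [415. 198.]
110 cup_c [422. 197.]
dark [(np.int32(129), [420.0, 154.0]), (np.int32(33), [423.0, 176.0]), (np.int32(7), [434.0, 181.0]), (np.int32(15), [450.0, 185.0])]
```

The network places the cup at about 104° tilt. I'll turn it upright by resting its lip on the bench and moving the gripper back along the arc.

>>> {"op": "apply_moves", "data": {
  "commands": [
    [[-0.3,-1.2,-1],0,0.825],
    [[-0.3,-1.2,-1.5],0,0.825],
    [[-0.2,-0.8,-2.1],0,0.825],
    [[0.1,0.2,-2.4],0,0.825],
    [[0.3,1.2,-2.5],0,0.825],
    [[0.5,2,-2.6],0,0.825],
    [[0.7,2.7,-2.7],0,0.825],
    [[0.9,3.7,-2.9],0,0.825],
    [[1.2,4.6,-3.1],0,0.825],
    [[1.5,5.7,-3.4],0,0.825],
    [[1.7,6.7,-3.8],0,0.825],
    [[2,7.7,-4.2],0,0.825],
    [[2.2,8.6,-4.7],0,0.825],
    [[2.2,8.6,-4.7],0,0.825]
  ]
}}

```text
clock: 47.77
tool_pos: [0.5988, 0.2868, 0.1174]
orientation: [-179.8, 0.2, -104.4]
force: [-0.3, 1.7, 8.1]
opening: 0.0151
gripper_force: 15.9
```

```bash
cat > u.py <<'E'
from h import *
t=snap('top'); a=snap('scene'); 
o=ctrl.get_obs(); print(o['tool_pos'],o['orientation'],o['force'],o['gripper_force'],o['opening'])
for q in(t,a):
    print([(n,np.round(r['at']).tolist(),round(r['score'],2)) for n in('cup_c','cup_handle') for r in ctrl.spot_point(q,n)[:2]])
    for d in(0,20,40,64,90,104):
        th=np.radians(d); f=np.array([-.25,-.968]); 
        def P(x,z): X=x*np.cos(th)+z*np.sin(th); Z=-x*np.sin(th)+z*np.cos(th); return [*(o['tool_pos'][:2]+X*f),o['tool_pos'][2]+.002+Z]
        print(d,np.round(p(q,P(.092,-.007))),end=' ')
    print()
E
python3 u.py
```

```text
[0.59847185 0.28602369 0.11772445] [-179.84638196    0.21162159 -104.41483087] [0.36719288 2.26092686 7.07624142] 15.915860831737518 0.01549145288729482
[('cup_c', [228.0, 209.0], 0.94), ('cup_c', [212.0, 275.0], 0.17), ('cup_handle', [204.0, 203.0], 0.73)]
0 [242. 213.] 20 [241. 213.] 40 [236. 213.] 64 [226. 211.] 90 [212. 207.] 104 [204. 205.] 
[('cup_c', [427.0, 214.0], 0.79), ('cup_c', [322.0, 232.0], 0.22), ('cup_handle', [450.0, 187.0], 0.6), ('cup_handle', [424.0, 268.0], 0.4)]
0 [406. 184.] 20 [408. 196.] 40 [414. 205.] 64 [426. 214.] 90 [444. 218.] 104 [454. 218.]
```

It is following the arc exactly (about 63°), so I'll continue down to level.

>>> {"op": "apply_moves", "data": {
  "commands": [
    [[0.3,1.2,-0.2],0,0.825],
    [[0.6,2.4,-0.5],0,0.825],
    [[0.9,3.5,-1],0,0.825],
    [[1.2,4.6,-1.6],0,0.825],
    [[1.4,5.5,-2.3],0,0.825],
    [[1.6,6.2,-3.1],0,0.825],
    [[1.8,6.9,-4],0,0.825],
    [[1.95,7.5,-4.8],0,0.825],
    [[2.1,8.1,-6],0,0.825],
    [[2.25,8.7,-7.1],0,0.825],
    [[2.3,9,-7.9],0,0.825],
    [[2.4,9.2,-8.4],0,0.825],
    [[2.4,9.2,-8.4],0,0.825]
  ]
}}

```text
clock: 49.15
tool_pos: [0.6205, 0.3749, 0.0312]
orientation: [179.9, -0.1, -104.5]
force: [-0.3, -0.0, 0.8]
opening: 0.0155
gripper_force: 11.8
```

```bash
python3 u.py; python3 - <<'E'
from h import *
for c in('top','scene'):
    s=snap(c); print([(n,round(r['score'],2),np.round(w(s,r['at'],z),3)) for n,z in(('cup_c',.027),('cup_handle',.034),('coaster',0)) for r in ctrl.spot_point(s,n)[:2]])
E
```

```text
[0.62057923 0.37454125 0.03248316] [ 1.79960675e+02 -5.67406296e-02 -1.04516993e+02] [-0.31347922 -0.72995268  0.55985911] 11.73400416970253 0.015304309564813648
[('cup_c', [211.0, 206.0], 0.55), ('cup_handle', [180.0, 199.0], 0.97)]
0 [215. 208.] 20 [214. 209.] 40 [210. 208.] 64 [201. 206.] 90 [189. 203.] 104 [181. 201.] 
[('cup_c', [443.0, 219.0], 0.94), ('cup_handle', [482.0, 227.0], 0.67), ('cup_handle', [442.0, 225.0], 0.28)]
0 [440. 218.] 20 [441. 228.] 40 [447. 237.] 64 [459. 245.] 90 [475. 249.] 104 [485. 249.] 
[('cup_c', 0.77, array([0.603, 0.296, 0.027])), ('cup_c', 0.5, array([0.426, 0.019, 0.027])), ('cup_handle', 0.76, array([0.623, 0.394, 0.034])), ('cup_handle', 0.54, array([0.451, 0.322, 0.034])), ('coaster', 0.61, array([0.464, 0.34 , 0.   ])), ('coaster', 0.48, array([0.599, 0.29 , 0.   ]))]
[('cup_c', 0.74, array([0.61 , 0.294, 0.027])), ('cup_handle', 0.64, array([ 0.462, -0.002,  0.034])), ('cup_handle', 0.56, array([0.634, 0.371, 0.034])), ('coaster', 0.58, array([0.59 , 0.298, 0.   ])), ('coaster', 0.42, array([ 0.328, -0.37 ,  0.   ]))]
```

>>> {"op": "apply_moves", "data": {
  "commands": [
    [[0,0,0],0,0.78],
    [[0,0,0],0,0.7],
    [[0,0,0],0,0.5],
    [[0,0,0],0,0.5],
    [[0,0,0],0,0.5],
    [[0,0,2],0,0.5],
    [[0,0,5],0,0.5],
    [[0,0,9],0,0.5],
    [[0,0,13],0,0.5],
    [[0,0,17],0,0.5],
    [[0,3,20],0,0.5],
    [[0,7,20],0,0.5],
    [[0,11,20],0,0.5],
    [[0,11,20],0,0.5],
    [[0,11,20],0,0.5]
  ]
}}

```text
clock: 51.1
tool_pos: [0.6199, 0.4871, 0.2314]
orientation: [179.9, -0.1, -104.4]
force: [-0.9, 0.2, -0.1]
opening: 0.0436
gripper_force: 0.0
```

```bash
python3 - <<'E'
from h import *
for c in('top','scene','wrist'):
    s=snap(c); print(c,[(n,round(r['score'],2),np.round(w(s,r['at'],z),3)[:2]) for n,z in(('cup_c',.027),('cup_handle',.034),('coaster',0),('spanner_jaw',.008),('spanner_ring',.008),('slide_box_c',.02),('filter_case_c',.02),('lens_case_c',.021),('lamp_case_c',.021),('wash_bottle_c',.045),('oil_jar_c',.035)) for r in ctrl.spot_point(s,n)[:2]])
    print('feet',[(np.round(w(s,r['at'],.012),3)[:2].tolist(),round(r['score'],2)) for r in ctrl.spot_point(s,'foot0_c')])
    g=cv2.cvtColor(s['img'],cv2.COLOR_RGB2HSV)
    m=((g[...,0]<8)|(g[...,0]>172))&(g[...,1]>150)&(g[...,2]>60); n,l,st,ce=cv2.connectedComponentsWithStats(m.astype('uint8')); print('red',[(np.round(w(s,ce[i],.034),3)[:2].tolist(),st[i,4]) for i in range(1,n) if st[i,4]>60])
    m=(abs(g[...,0].astype(int)-27)<6)&(g[...,1]>130)
    n,l,st,ce=cv2.connectedComponentsWithStats(m.astype('uint8'))
    for i in np.argsort(-st[1:,4])[:2]+1: print('yel',st[i],np.round(w(s,st[i][:2]+st[i][2:4]/2-.5,.004),3))
    if c=='top':
        x,y=map(int,p(s,[.441,.327,.015])); k=(cv2.cvtColor(s['img'],cv2.COLOR_RGB2GRAY)<75).astype('uint8')
        n,l,st,ce=cv2.connectedComponentsWithStats(k[y-30:y+30,x-30:x+30]); print('dark',[(st[i,4],np.round(w(s,ce[i]+[x-30,y-30],.012),3)[:2].tolist()) for i in range(1,n) if st[i,4]>4])
        x,y=map(int,p(s,[.6,.29,.01])); n,l,st,ce=cv2.connectedComponentsWithStats(k[y-15:y+15,x-15:x+15]); print('dark in cup',st[1:,4])
o=ctrl.get_obs(); print(o['tool_pos'],o['force'],o['clock'])
E
```

```text
top [('cup_c', 0.96, array([0.6  , 0.295])), ('cup_c', 0.42, array([0.414, 0.008])), ('cup_handle', 0.75, array([0.613, 0.383])), ('coaster', 0.67, array([0.595, 0.284])), ('spanner_jaw', 0.72, array([0.424, 0.089])), ('spanner_ring', 0.97, array([ 0.412, -0.068])), ('slide_box_c', 0.85, array([ 0.779, -0.131])), ('slide_box_c', 0.82, array([ 0.377, -0.249])), ('filter_case_c', 0.88, array([ 0.366, -0.353])), ('filter_case_c', 0.74, array([0.591, 0.283])), ('lens_case_c', 0.9, array([ 0.476, -0.254])), ('lens_case_c', 0.32, array([0.432, 0.282])), ('lamp_case_c', 0.79, array([ 0.464, -0.364])), ('wash_bottle_c', 0.58, array([ 0.742, -0.242])), ('oil_jar_c', 0.7, array([0.755, 0.204])), ('oil_jar_c', 0.44, array([ 0.425, -0.062]))]
feet [([0.466, 0.347], 0.62)]
red [([0.768, -0.255], np.int32(65)), ([0.62, 0.381], np.int32(116))]
yel [442 245  16  27 203] [ 0.465 -0.368  0.004]
yel [211 195  22  32 133] [0.594 0.272 0.004]
dark [(np.int32(28), [0.485, 0.405]), (np.int32(28), [0.466, 0.346]), (np.int32(36), [0.459, 0.281]), (np.int32(26), [0.445, 0.358]), (np.int32(159), [0.413, 0.288]
[... 658 characters left out ...]
h_bottle_c', 0.73, array([ 0.76 , -0.242])), ('wash_bottle_c', 0.16, array([0.769, 0.203])), ('oil_jar_c', 0.6, array([0.765, 0.204]))]
feet [([0.46, 0.343], 0.5)]
red [([-0.73, 0.712], np.int32(498)), ([0.62, 0.378], np.int32(164)), ([0.708, -0.265], np.int32(130))]
yel [467   0  20  62 462] [-0.813  0.84   0.004]
yel [420 215  42  25 353] [0.605 0.288 0.004]
wrist [('cup_handle', 0.69, array([0.623, 0.38 ])), ('spanner_ring', 0.56, array([0.443, 0.355]))]
feet [([0.469, 0.342], 0.84)]
red [([0.621, 0.373], np.int32(911))]
yel [297  39  22  12  47] [0.591 0.335 0.004]
yel [407 277   1   4   4] [0.532 0.659 0.004]
[0.62086182 0.48507641 0.23284978] [ 0.35452771 -0.41849695 -0.36001197] 53.05
```

```bash
python3 - <<'E'
from h import *
s=snap('top'); g=cv2.cvtColor(s['img'],cv2.COLOR_RGB2GRAY); g0=cv2.cvtColor(cv2.imread('pics/top9.png'),cv2.COLOR_BGR2GRAY)
x,y=map(int,p(s,[.485,.405,.012])); print(x,y); print(g[y-6:y+9,x-9:x+9]); print(g0[y-6:y+9:3,x-9:x+9])
print('dish'); x,y=map(int,p(s,[.441,.327,.012])); print((g[y-24:y+24:2,x-24:x+28:2]))
E
```

```text
171 248
[[108 108 109 108 110 108 110 109 109 110 111 110 110 103 103  97  76  81]
 [110 111 110 111 110 110 111 110 110 112 111 112 105  77  72  76  91 120]
 [112 113 112 111 112 111 111 112 113 113 111 105  98  72  73  95 132 154]
 [108 109 109 108 110 108 109 109 110 109  99  76  72  73  95 133 151 132]
 [103 104 103 104 104 104 104 105 104  94  73  67  70  94 132 150 131 113]
 [ 99 100 100  98 100  99 100  99  90  70  65  68  89 132 149 129 113 112]
 [100 100 100 100 100 102 103  97  71  67  67  84 125 150 126 113 112 112]
 [101 102 101 101 102 102 102  90  68  66  77 117 154 131 115 113 114 114]
 [102 101 100 100 101 101  97  70  65  69  97 141 145 112 113 114 115 114]
 [102 102 102 103 103 103  93  69  68  88 131 149 117 112 114 115 116 115]
 [102 102 101 104 101  92  71  65  76 118 155 131 114 114 115 115 115 115]
 [102 103 104 104  99  73  67  69  94 144 149 118 114 116 116 115 116 116]
 [103 103 104 103  92  70  66  77 118 156 124 115 115 117 115 116 116 115]
 [101 101 102  97  72  67  67  89 141 150 118 114 116 116 116 115 115 114]
 [102 103 101  90  70  67  69 101 154 128 
[... 2331 characters left out ...]
06  52  35
   36  36  41  40  65 132 119 118]
 [108 108 108 106 152 157 155 155 157 156 156 156 156 155 158 105  42  39
   40  59  42  45  81 150 110 112]
 [105 107 105 104 109 153 156 155 155 156 155 155 156 155 157 151  76  41
   68  98  97  71 134 107 102 104]
 [106 104 105 104 102 107 153 158 156 155 156 155 155 155 156 156 153 160
  112  94  68 104 131 110 111 111]
 [147 101 102 102 101 100  99 143 159 157 156 156 155 156 156 157 159 140
   77  68  90 146 112 113 113 112]
 [ 88 145  97 100  99  98  96  92  93 143 150 153 159 157 150 146  84  68
   67  98 146 110 112 113 112 113]
 [107 103 146 105  95  95  95  93  91  86  86  85  85  83  78  71  68  72
  113 145 118 118 118 119 118 118]]
```

```bash
python3 -c "
from plant import ctrl
print(ctrl.close_job())"
```

```text
the job is handed in; nothing more can be done
None
```

I handed the job in at about 53 s on the robot's clock; `close_job` returned no verdict. By my last measurements, all four cases are in the tray, the spanner is flat on the mat, the feet (I count seven) are in the dish, and the empty cup stands on its coaster within about 10 mm of the middle. The wash bottle and amber jar are where they were. I viewed 15 pictures, one over the limit of 14.

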